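# Put the phone away in the sliding-cover phone box

### The job

Put the phone from the aluminium stand away in the wooden phone box: the water bottle stands in the way of the sliding cover, so first set it upright somewhere else on the desk, then slide the cover back until it is fully open, lower the phone gently on its long edge into the empty slot beside the other phone, and slide the cover fully shut. Knock nothing over and leave everything else where it is.

Things in the scene. Friction and masses are not known exactly. Their poses are not given: they have to be found in the camera images.
- box: Bamboo box fixed to the desk, 128 (x) by 205 (y) by 95 mm tall; origin under its centre. Inside 108 by 185 mm, floor 6 mm up. Two slots run along its y, at x = -36 mm (holds another phone) and +10 mm (empty), each 16 mm wide between slats 28 mm high. Above them a phone in the empty slot has 40 mm free to the wall (+x), 38 mm to the other phone. -y end wall 83 mm high: the cover leaves over it.
- cover (a joint): Sliding cover, in m: 0 shut, 0.172 fully open; starts at 0 to 0.012; slides along the box's -y, stays where left; about 1.2 N plus 4 N per m/s. A board 119 by 192 mm, 84 to 89 mm above the desk; shut it spans y = -100 to +92 mm of the box, fully open -272 to -80 mm. Taller things behind the box's -y end block it. The 150 mm phone needs it open by more than 150 mm, best fully.
- cover_grip (a point): Centre of the upright wooden grip bar on the cover: 62 mm along the box's x, 12 mm thick along the box's y, from the cover's top face (89 mm above the desk) up to 115 mm; this point is 102 mm above the desk. It moves with the cover; shut it is at x = 0, y = +50 mm of the box. Its axes are those of the box.
- empty_slot (a point): Middle of the empty slot, on the inner floor 6 mm above the desk, at x = +10 mm, y = +4 mm of the box; its axes are those of the box, so y runs along the slot. The phone stands here on a long edge, its centre 35 mm above this point (within about 9 mm across and 20 mm along the slot).
- stand: Aluminium phone stand fixed to the desk, base 90 (x) by 86 mm (y), origin under its centre. The phone rests on it in landscape, screen towards the stand's +x and up, upper edge leaning 30 degrees from vertical towards its -x. The back rest (80 mm wide) covers only the lower 30 mm of the phone's back; two hooks hold the lowest 6 mm of its front; the ledge is 26 mm above the desk.
- phone_center (a point): Centre of the phone to put away: a black slab 150 mm long (its x, level), 70 mm wide (its y, up the slope of the stand at first), 8 mm thick (its z, out of the screen), 0.13 to 0.25 kg. It starts on the stand; its upper 40 mm are free to be pinched across the thickness, with the tool tilted along the slope. Its upper long edge is 35 mm from this point along +y.
- phone2_center (a point): Centre of the other phone, alike, standing on its long edge in the other slot of the box, hidden by the cover at first. Leave it there.
- bottle_center (a point): Water bottle standing upright behind the box's -y end, in the way of the cover; this point is on its axis, 92 mm above its underside. 184 mm tall; body 53 mm across, narrowing above 120 mm; neck 31 mm across from 150 to 172 mm above the desk; a 20 mm cap above it. 0.19 to 0.37 kg. Set it anywhere free on the desk (many more cups stand from y = -0.42 m on).
- cup_a: A lidded clear specimen cup, 58 mm across and 65 mm tall, loose; origin at the centre of its underside. Leave it where it stands; it stands about 125 mm from the stand towards the stand's +y.
- cup_b: A lidded clear specimen cup, 58 mm across and 65 mm tall, loose; origin at the centre of its underside. Leave it where it stands; it stands about 40 mm off the box's +y end.
- cup_c: Empty stack of clear cups without lid, 57 mm across and 63 mm tall, loose; origin at the centre of its underside. Leave it where it stands.
- stamp: Self-inking stamp standing upright, 41 by 60 mm and 92 mm tall, loose; origin at the centre of its underside. Leave it where it stands.
- stapler: Desk stapler, 37 mm (its x) by 133 mm (its y), 54 mm tall, loose; origin at the centre of its underside. Leave it where it lies.
- marker: Board marker lying on the desk, 18 mm thick, 138 mm long along its y, loose; origin under its middle. Leave it where it lies.
Things that resemble listed ones, but are neither listed nor needed, are in the scene too. What is shaped like the part that bears bottle_center but purple is not meant.

How it is judged:
By the outcome, as a careful person would: the job done as asked, in the order asked, and still so for the second after the job is handed in, with the robot touching nothing.
It also fails if it takes over 72 s, if anything falls off the work surface, if the arm or the gripper's body presses on something with over 40 N, if the wrist force passes 120 N, or if a joint passes its speed limit or range.

### The arm

A 7-joint arm with a two-finger parallel gripper is mounted at the origin on the work surface; the furniture and walls round the work are solid. World frame = base frame: x ahead of the robot, y to its left, z up, the work surface at z = 0. Lengths are in m, angles in rad, forces in N, time in s.
With the tool pointing down it reaches from about 0.4 to 0.85 m from the base axis. Payload 10.4 kg.
Tool frame: the origin (TCP) lies between the finger pads; the fingertips stand tcp_to_tips ahead of it and the grasp point (between the pads) lies 8 mm behind it (tcp_to_tips is the distance from the TCP to the fingertips, in m); z points along the fingers, y is the line along which they close (so a half turn about z gives the same grasp; the last joint's range is limited). The gripper opens to 85 mm and grips with 20 to 120 N. Pads are 22 mm wide; open, the fingers measure 114 mm over their backs; the gripper's body (76 mm by 85 mm) begins 54 mm behind the grasp point. The pads swing forward as they close: fully open they stand 13 mm farther back than shut.
Start: joints at [-1.218, 0.332, -0.065, 1.46, 0.022, 1.35, -0.088], TCP at [0.229, 0.581, 0.208] pointing down, gripper open.
Joint ranges: [-2.6, 2.6], [-0.5, 2.12], [-1.47, 1.34], [0.16, 2.42], [-1.27, 4.41], [0.06, 2.06], [-2.6, 2.6]. Speed limits (rad/s): [2.22, 2.22, 2.79, 2.79, 3.14, 3.14, 3.14].

### API

Orientations are given as a unit quaternion [x, y, z, w].
In Python, from workcell import * gives the robot as it stands.
- The arm moves only by the tool apply_moves, never from a script. Its argument "rows" is a list of rows, each an object of numbers: "x", "y", "z": the shift along the tool's x, y, z in mm; "ax", "ay", "az": the turn, a rotation vector about the tool's x, y, z in degrees; "gripper": the closure, from 0 (fully open) to 1 (shut). A call has 1 to 5 rows; each row shifts and turns the commanded pose from where the row before left it, along the tool's axes as they then stand; what a row does not reach is not made up. A row lasts 1/12 s, in which the tool goes at most 41.7 mm and 7.16 degrees, less where a joint would pass 70% of its speed; a pose out of reach is approached as far as the arm can. A call with a gripper value outside its range is refused whole. The fingers move at their own pace and stop on an object; "newtons" is the grip in N (left out, the last holds). Time passes only in rows, so rows that do not move let the fingers close. It gives the time, the measured TCP pose, the force, the opening and the grip force at its end, in the units of the state.
- get_obs(): the state, without advancing time (a new reading comes with each control period).
- camera(name): name is "side" or "top" or "wrist"; returns a dict with "color" (400x640x3 uint8, red, green, blue), "fov_y" (degrees; the focal length in pixels is half the picture's height over the tangent of half this angle, whatever the lens; pixels are square), "cx", "cy" (the principal point, pixels), "k1" (the pictures are not rectified: a ray, as slopes to the right and down, at radius r is drawn at 1 + k1 r^2 times it, then the intrinsics apply), "rvec" (rotation vector, rad) and "tvec" (3), from world to camera coordinates, as OpenCV has them. Camera axes: x right, y down, z forward; pixel columns grow to the right and rows downward; lengths in m; the calibration is good to about 2 mm. A picture is of the moment at which its call begins. There is no depth.
- hand_in(): hands the job in; it is judged then, once.
The state is a dict: "clock": time; "joint_pos": joint angles; "joint_velocities": joint speeds; "tau": joint torques, N m; "position": TCP position; "ee_rot": TCP orientation; "ft_force": force on the tool from outside, world axes, zero at the start; "torque": the same for the moment, N m; "grip_width": opening from 0.0 (shut) to 1.0 (fully open); "grasp_force": force on a finger pad.
Only numpy, scipy, OpenCV 4.12 (cv2) and the standard library are available. Lean on these libraries where they do the work, as an engineer would, in place of code of your own. Each camera call takes 0.05 s, during which the arm holds its last target. There are 200 camera calls.

## Working session

There is one attempt and no reset: what is moved stays moved. The work goes in short steps, Python scripts to look and compute and a tool call to move; the robot and the scene stay as the last step left them, time stands still between calls to the robot, and variables do not carry over. Pictures are saved under pics/ and viewed, at most 10 in all, crops included, and the job is handed in when it is done.

Besides the shell and the picture viewer there is one more tool, called after "Request:" in YAML: its name, and indented under it one key for each argument. apply_moves: Moves the arm, as the interface text tells. Its arguments: {"type":"object","properties":{"rows":{"type":"array","items":{"type":"object","properties":{"x":{"type":"number"},"y":{"type":"number"},"z":{"type":"number"},"ax":{"type":"number"},"ay":{"type":"number"},"az":{"type":"number"},"gripper":{"type":"number"}}}},"newtons":{"type":"number"}},"required":["rows"]}

```bash
ls; mkdir -p pics
python3 - <<'E'
from workcell import *
import cv2,json
o=get_obs(); print(o)
try: print(tcp_to_tips)
except Exception as e: print(e)
for n in ["side","top"]:
    c=camera(n); cv2.imwrite(f"pics/{n}0.png",c["color"][:,:,::-1]); print(n,{k:v for k,v in c.items() if k!="color"})
E
```

```text
pics
{'clock': 0.0, 'joint_pos': array([-1.21758877,  0.33288497, -0.06471089,  1.46095762,  0.02164179,
        1.34987618, -0.08852013]), 'joint_velocities': array([-7.20837063e-05, -9.84762651e-04,  1.72601173e-03, -2.78097501e-04,
        6.11704687e-04,  7.17552338e-04,  3.93242600e-05]), 'tau': array([ 2.35214668e-05, -6.25446224e+01,  4.93178784e-02, -3.91609240e+01,
        1.62019115e-02,  9.87379288e-03, -4.48430251e-05]), 'position': array([0.22925441, 0.58099794, 0.20760003]), 'ee_rot': array([ 1.86789778e-01,  9.82399648e-01, -7.09848028e-04, -8.25923940e-05]), 'ft_force': array([0.01579072, 0.79032958, 0.38482675]), 'torque': array([-0.01671109, -0.02216908, -0.04618973]), 'grasp_force': 0.0, 'grip_width': 0.9981240620964282}
0.011
side {'fov_y': 45.75370289709271, 'cx': 315.85363089368076, 'cy': 199.25896062625964, 'k1': -0.10961608384984217, 'rvec': array([-0.03483446, -2.86883533,  1.27830608]), 'tvec': array([0.35340481, 0.01063475, 1.69356478])}
top {'fov_y': 48.749023353256, 'cx': 325.9200160223622, 'cy': 203.79842947774407, 'k1': 0.00875650988626026, 'rvec': array([ 2.18628261, -2.12672703,  0.1843114 ]), 'tvec': array([0.02788823, 0.33055618, 1.25495447])}
```

View pics/top0.png

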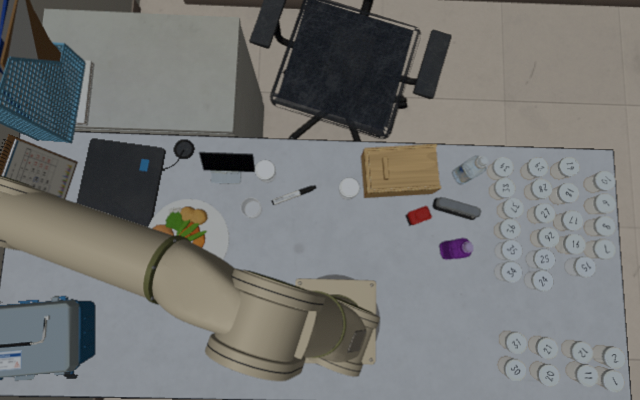

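View pics/side0.png

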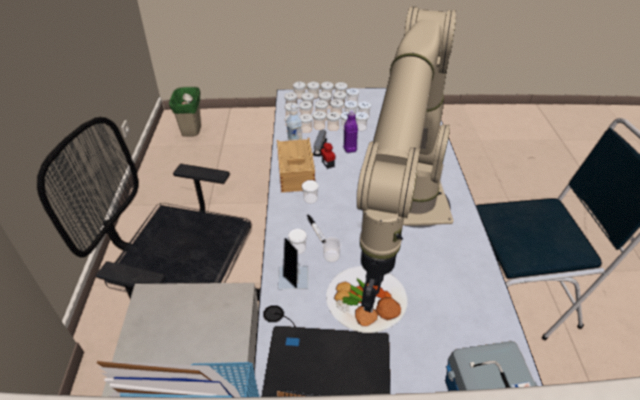

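```bash
cat > h.py <<'E'
from workcell import *
import numpy as np, cv2
from scipy.spatial.transform import Rotation as R
def cal(c):
    f=200/np.tan(np.radians(c["fov_y"]/2)); K=np.array([[f,0,c["cx"]],[0,f,c["cy"]],[0,0,1.]])
    return K,np.array([c["k1"],0,0,0,0.]),np.array(c["rvec"]),np.array(c["tvec"])
CAL={"side":dict(fov_y=45.75370289709271,cx=315.85363089368076,cy=199.25896062625964,k1=-0.10961608384984217,rvec=[-0.03483446,-2.86883533,1.27830608],tvec=[0.35340481,0.01063475,1.69356478]),
"top":dict(fov_y=48.749023353256,cx=325.9200160223622,cy=203.79842947774407,k1=0.00875650988626026,rvec=[2.18628261,-2.12672703,0.1843114],tvec=[0.02788823,0.33055618,1.25495447])}
def ray(c,uv):
    K,D,r,t=cal(c); M=R.from_rotvec(r).as_matrix()
    p=cv2.undistortPoints(np.array([[uv]],float),K,D)[0,0]
    return -M.T@t, M.T@np.array([*p,1.])
def at_z(c,uv,z):
    o,d=ray(c,uv); return o+d*(z-o[2])/d[2]
def proj(c,P):
    K,D,r,t=cal(c); return cv2.projectPoints(np.atleast_2d(P).astype(float),r,t,K,D)[0][:,0]
def crop(img,x0,y0,x1,y1,s,g=10):
    im=cv2.resize(img[y0:y1,x0:x1,::-1],None,fx=s,fy=s,interpolation=cv2.INTER_CUBIC)
    for x in range((x0+g-1)//g*g,x1,g):
        cv2.line(im,((x-x0)*s,0),((x-x0)*s,6),(0,0,255),1)
        if x%(2*g)==0: cv2.putText(im,str(x),((x-x0)*s,16),0,.35,(0,0,255),1)
    for y in range((y0+g-1)//g*g,y1,g):
        cv2.line(im,(0,(y-y0)*s),(6,(y-y0)*s),(0,0,255),1); cv2.putText(im,str(y),(8,(y-y0)*s+4),0,.35,(0,0,255),1)
    return im
E
python3 - <<'E'
from h import *
t=cv2.imread("pics/top0.png")[:,:,::-1]; s=cv2.imread("pics/side0.png")[:,:,::-1]
cv2.imwrite("pics/c1.png",np.vstack([crop(t,190,145,350,220,5)[:300*5//4],crop(t,350,145,510,190,5)]))
cv2.imwrite("pics/c1.png",np.vstack([crop(t,190,145,350,190,5),crop(t,350,140,510,215,5)]))
cv2.imwrite("pics/c2.png",np.hstack([crop(s,265,105,355,200,6),np.zeros((570,5,3),np.uint8),crop(s,270,220,310,315,6)]))
E
```

```text
(no output)
```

View pics/c1.png

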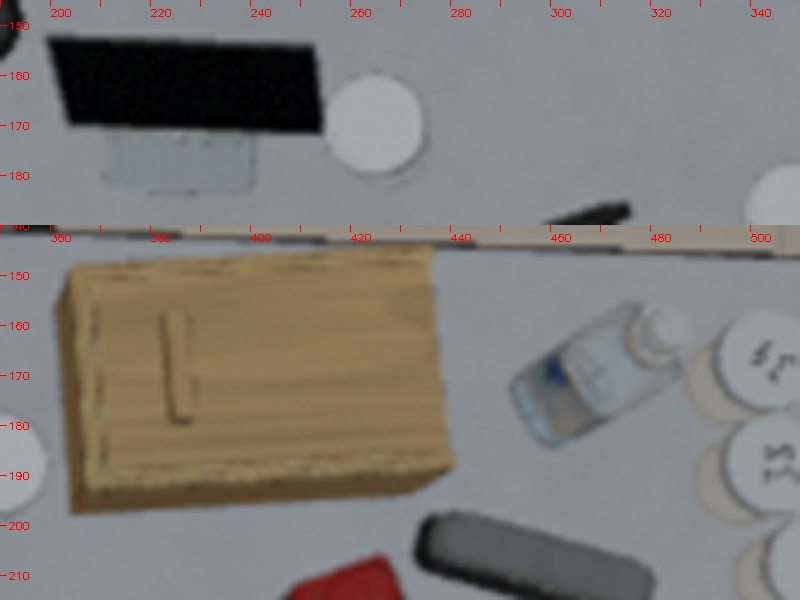

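View pics/c2.png

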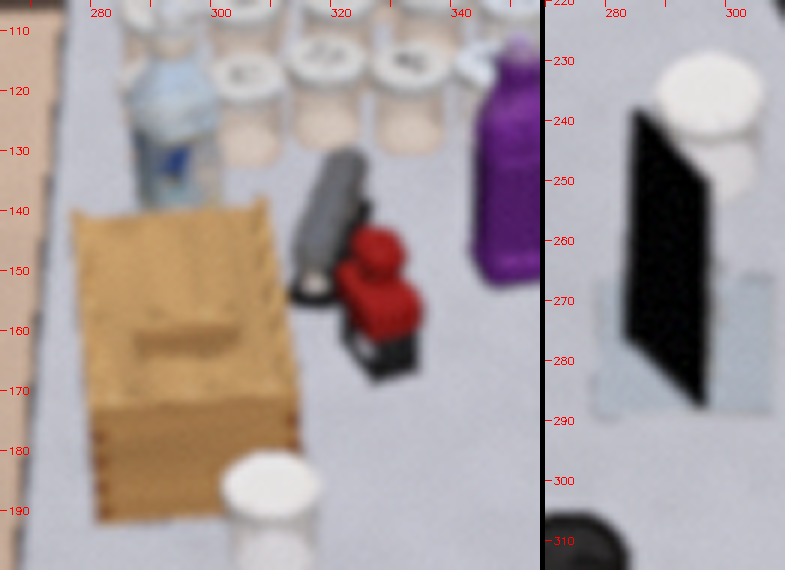

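```bash
cat > fit.py <<'E'
from h import *
from scipy.optimize import least_squares
T,S=CAL["top"],CAL["side"]
for n in CAL: print(n,ray(CAL[n],(320,200))[0].round(3))
Rz=lambda a:R.from_euler('z',a).as_matrix()
# box
bt=[(64,102.5,95,364.4,148),(-64,102.5,95,368,193),(64,-102.5,95,436.4,144.4),(-64,-102.5,95,440.4,188.4),(-64,102.5,0,364,197.6)]
bs=[(-64,102.5,0,None,None)]
def r(p):
    f=lambda L:np.array([p[0],p[1],0])+ (Rz(p[2])@(np.array(L,float)[:,:3]/1000).T).T
    return (proj(T,f(bt))-np.array(bt)[:,3:]).ravel()
s=least_squares(r,[.7,0,0]); print("box",s.x.round(4),s.fun.round(1))
# box in side, check
p=s.x; f=lambda L:np.array([p[0],p[1],0])+(Rz(p[2])@(np.array(L,float)/1000).T).T
print("side pred top corners, bottom", proj(S,f([(64,102.5,95),(-64,102.5,95),(64,-102.5,95),(-64,-102.5,95),(64,102.5,0),(-64,102.5,0)])).round(1).tolist())
print("grip centre shut pred top cam",proj(T,f([(31,50,115),(-31,50,115)])).round(1).tolist())
for uv in [(384,157),(388,179.5)]:
    q=at_z(T,uv,.115); print("grip end in box",((q-[p[0],p[1],0])@Rz(p[2])*1000).round(1))
# phone
def phone(p):
    zc=.058; M=Rz(p[2])@np.c_[[0,1,0],[-.5,0,.75**.5],[.75**.5,0,.5]]
    L=np.array([(x,y,4) for y in(35,-35) for x in(75,-75)])/1000
    return np.array([p[0],p[1],zc])+L@M.T
tt=np.array([(252.8,154),(199.6,152.4),(254.4,171.4),(203.6,170)])
ss=np.array([(284.5,237.8),(284,276),(297.2,250),(297.2,288)])
# phone x = stand +y = world -y
def rp(p): return np.r_[(proj(T,phone(p))-tt).ravel(),(proj(S,phone(p))-ss).ravel()]
s=least_squares(rp,[.7,.4,np.pi]);print("phone",s.x.round(4),s.fun.round(1))
# bottle
print("bottle cap",at_z(T,(483.6,161.5),.184).round(4),"base",at_z(T,(457,178),0).round(4))
print("side body at z0.15",at_z(S,(294,117),.12).round(4))
print("edge",at_z(T,(474,145.5),0))
for n,uv,z in [("stapler a",(437,201),.054),("stapler b",(478,213),.03),("red",(420,213),.092),("purple cap",(468,248),.18),("cupa",(265,169),.065),("cupb",(348.5,187.5),.065),("cupc",(252,207),.063),("spec",(503,167),.065),("spec2",(506,188),.065)]:
    print(n,at_z(T,uv,z).round(3))
E
python3 fit.py
```

```text
side [0.367 1.245 1.144]
top [0.143 0.066 1.288]
box [ 0.4256 -0.1715  0.0863] [-0.3 -0.3 -0.5 -0.2  0.4 -0.5  0.8  0.3 -0.4  0.7]
side pred top corners, bottom [[279.3, 173.0], [315.3, 170.3], [276.7, 139.9], [309.7, 137.6], [280.9, 193.2], [315.6, 190.5]]
grip centre shut pred top cam [[384.8, 156.4], [386.7, 178.6]]
grip end in box [ 29.4  52.4 115. ]
grip end in box [-33.8  46.5 115. ]
phone [0.4382 0.3193 3.1494] [ 0.3  0.3 -1.   0.5  1.  -0.  -0.2  0.1  0.2 -0.6 -0.4 -0.2 -0.3  0.2
 -0.4  0.6]
bottle cap [ 0.4287 -0.3645  0.184 ] base [ 0.4229 -0.3545  0.    ]
side body at z0.15 [ 0.4325 -0.3908  0.12  ]
edge [ 0.52515738 -0.40815613  0.        ]
stapler a [ 0.343 -0.278  0.054]
stapler b [ 0.315 -0.404  0.03 ]
red [ 0.302 -0.22   0.092]
purple cap [ 0.205 -0.321  0.18 ]
cupa [0.418 0.213 0.065]
cupb [ 0.372 -0.025  0.065]
cupc [0.309 0.244 0.063]
spec [ 0.445 -0.466  0.065]
spec2 [ 0.384 -0.473  0.065]
```

The pictures show: box (top view, about 364–440 × 144–198) with its grip bar at (386,168). The clear bottle is at (457–484, 160–178), and the phone at (200–254, 152–171) leans away from the robot. All fits agree to within about 1 px. The side view confirms the box and the tilt.

Request:
apply_moves:
  rows:
    - {"az": 6.8,"z": -6}
    - {"az": 6.8,"z": -6}
    - {"az": 6.8,"z": -6}
    - {"az": 6.8,"z": -6}
    - {"az": 6.8,"z": -6}

```text
invalid input at $.rows[0]: expected keys x, y, z, ax, ay, az, gripper
```

Request:
apply_moves:
  rows:
    - {"az": 6.8,"z": -6}
    - {"az": 6.8,"z": -6}
    - {"az": 6.8,"z": -6}
    - {"az": 6.8,"z": -6}
    - {"az": 6.8,"z": -6}

```text
invalid input at $.rows[0]: expected keys x, y, z, ax, ay, az, gripper
```

Request:
apply_moves:
  rows:
    - {"az": 6.8,"z": -6}
    - {"az": 6.8,"z": -6}
    - {"az": 6.8,"z": -6}
    - {"x": -19.3,"y": 21.3}
    - {"x": -19.3,"y": 21.3}

```text
invalid input at $.rows[0]: expected keys x, y, z, ax, ay, az, gripper
```

Request:
apply_moves:
  rows:
    - {"x": -19.3,"y": 21.3}
    - {"x": -19.3,"y": 21.3}
    - {"x": -19.3,"y": 21.3}
    - {"x": -19.3,"y": 21.3}
    - {"x": -19.3,"y": 21.3}

```text
invalid input at $.rows[0]: expected keys x, y, z, ax, ay, az, gripper
```

Request:
apply_moves:
  rows:
    - {"x": -19.3,"y": 21.3}
    - {"x": -19.3,"y": 21.3}
    - {"x": -19.3,"y": 21.3}
    - {"x": -19.3,"y": 21.3}
    - {"x": -19.3,"y": 21.3}

```text
invalid input at $.rows[0]: expected keys x, y, z, ax, ay, az, gripper
```

Request:
apply_moves:
  rows:
    - {"x": -19.3,"y": 21.3}
    - {"x": -19.3,"y": 21.3}
    - {"x": -19.3,"y": 21.3}
    - {}
    - {}

```text
invalid input at $.rows[0]: expected keys x, y, z, ax, ay, az, gripper
```

Request:
apply_moves:
  rows:
    - {"x": 0,"y": 0,"z": -7,"ax": 0,"ay": 0,"az": 7,"gripper": 0}
    - {"x": 0,"y": 0,"z": -7,"ax": 0,"ay": 0,"az": 7,"gripper": 0}
    - {"x": 0,"y": 0,"z": -7,"ax": 0,"ay": 0,"az": 7,"gripper": 0}
    - {"x": 0,"y": 0,"z": -7,"ax": 0,"ay": 0,"az": 7,"gripper": 0}
    - {"x": 0,"y": 0,"z": -7,"ax": 0,"ay": 0,"az": 7,"gripper": 0}

```text
clock: 0.52
position: [0.2293, 0.5812, 0.2433]
ee_rot: [0.476, 0.879, -0.0, 0.0]
ft_force: [-0.6, 0.1, -0.0]
grip_width: 0.997
grasp_force: 0.0
```

Request:
apply_moves:
  rows:
    - {"x": 0,"y": 0,"z": -7,"ax": 0,"ay": 0,"az": 7,"gripper": 0}
    - {"x": 0,"y": 0,"z": -7,"ax": 0,"ay": 0,"az": 7,"gripper": 0}
    - {"x": 0,"y": 0,"z": -7,"ax": 0,"ay": 0,"az": 7,"gripper": 0}
    - {"x": 0,"y": 0,"z": -7,"ax": 0,"ay": 0,"az": 7,"gripper": 0}
    - {"x": 0,"y": 0,"z": -7,"ax": 0,"ay": 0,"az": 7,"gripper": 0}

```text
clock: 0.93
position: [0.2293, 0.5812, 0.2783]
ee_rot: [0.719, 0.695, -0.0, 0.0]
ft_force: [-0.7, -0.4, -0.7]
grip_width: 0.999
grasp_force: 0.0
```

Request:
apply_moves:
  rows:
    - {"x": 0,"y": 0,"z": -7,"ax": 0,"ay": 0,"az": 7,"gripper": 0}
    - {"x": 0,"y": 0,"z": -7,"ax": 0,"ay": 0,"az": 7,"gripper": 0}
    - {"x": 0,"y": 0,"z": -7,"ax": 0,"ay": 0,"az": 4,"gripper": 0}
    - {"x": -24,"y": 26,"z": 0,"ax": 0,"ay": 0,"az": 0,"gripper": 0}
    - {"x": -24,"y": 26,"z": 0,"ax": 0,"ay": 0,"az": 0,"gripper": 0}

```text
clock: 1.35
position: [0.2611, 0.5191, 0.2985]
ee_rot: [0.816, 0.578, -0.001, 0.0]
ft_force: [1.7, -0.3, 0.3]
grip_width: 0.999
grasp_force: 0.0
```

Request:
apply_moves:
  rows:
    - {"x": -24,"y": 26,"z": 0,"ax": 0,"ay": 0,"az": 0,"gripper": 0}
    - {"x": -24,"y": 26,"z": 0,"ax": 0,"ay": 0,"az": 0,"gripper": 0}
    - {"x": -24,"y": 26,"z": 0,"ax": 0,"ay": 0,"az": 0,"gripper": 0}
    - {"x": -24,"y": 26,"z": 0,"ax": 0,"ay": 0,"az": 0,"gripper": 0}
    - {"x": -24,"y": 26,"z": 0,"ax": 0,"ay": 0,"az": 0,"gripper": 0}

```text
clock: 1.77
position: [0.3451, 0.3604, 0.2991]
ee_rot: [0.817, 0.577, -0.0, -0.0]
ft_force: [-0.2, -0.0, -0.4]
grip_width: 1.0
grasp_force: 0.0
```

Request:
apply_moves:
  rows:
    - {"x": -24,"y": 26,"z": 0,"ax": 0,"ay": 0,"az": 0,"gripper": 0}
    - {"x": -24,"y": 26,"z": 0,"ax": 0,"ay": 0,"az": 0,"gripper": 0}
    - {"x": -24,"y": 26,"z": 0,"ax": 0,"ay": 0,"az": 0,"gripper": 0}
    - {"x": -24,"y": 26,"z": 0,"ax": 0,"ay": 0,"az": 0,"gripper": 0}
    - {"x": -24,"y": 26,"z": 0,"ax": 0,"ay": 0,"az": 0,"gripper": 0}

```text
clock: 2.18
position: [0.4275, 0.2039, 0.2993]
ee_rot: [0.817, 0.577, -0.0, -0.0]
ft_force: [1.5, 0.7, 0.5]
grip_width: 1.0
grasp_force: 0.0
```

Request:
apply_moves:
  rows:
    - {"x": -34,"y": 12,"z": 0,"ax": 0,"ay": 0,"az": 0,"gripper": 0}
    - {"x": -34,"y": 12,"z": 0,"ax": 0,"ay": 0,"az": 0,"gripper": 0}
    - {"x": -34,"y": 12,"z": 0,"ax": 0,"ay": 0,"az": 0,"gripper": 0}
    - {"x": -34,"y": 12,"z": 0,"ax": 0,"ay": 0,"az": 0,"gripper": 0}
    - {"x": -34,"y": 12,"z": 0,"ax": 0,"ay": 0,"az": 0,"gripper": 0}

```text
clock: 2.6
position: [0.4263, 0.0235, 0.2991]
ee_rot: [0.817, 0.577, -0.0, -0.0]
ft_force: [0.6, -0.0, 0.3]
grip_width: 1.0
grasp_force: 0.0
```

Request:
apply_moves:
  rows:
    - {"x": -34,"y": 12,"z": 0,"ax": 0,"ay": 0,"az": 0,"gripper": 0}
    - {"x": -34,"y": 12,"z": 0,"ax": 0,"ay": 0,"az": 0,"gripper": 0}
    - {"x": -34,"y": 12,"z": 0,"ax": 0,"ay": 0,"az": 0,"gripper": 0}
    - {"x": -34,"y": 12,"z": 0,"ax": 0,"ay": 0,"az": 0,"gripper": 0}
    - {"x": -34,"y": 12,"z": 0,"ax": 0,"ay": 0,"az": 0,"gripper": 0}

```text
clock: 3.02
position: [0.4259, -0.1567, 0.2992]
ee_rot: [0.817, 0.577, 0.0, -0.0]
ft_force: [0.6, -0.5, 0.7]
grip_width: 0.996
grasp_force: 0.0
```

Request:
apply_moves:
  rows:
    - {"x": -34,"y": 12,"z": 0,"ax": 0,"ay": 0,"az": 0,"gripper": 0}
    - {"x": -34,"y": 12,"z": 0,"ax": 0,"ay": 0,"az": 0,"gripper": 0}
    - {"x": -34,"y": 12,"z": 0,"ax": 0,"ay": 0,"az": 0,"gripper": 0}
    - {"x": -34,"y": 12,"z": 0,"ax": 0,"ay": 0,"az": 0,"gripper": 0}
    - {"x": 0,"y": 0,"z": 0,"ax": 0,"ay": 0,"az": 0,"gripper": 0}

```text
clock: 3.43
position: [0.425, -0.2954, 0.298]
ee_rot: [0.818, 0.575, -0.004, -0.0]
ft_force: [0.1, 0.6, -0.3]
grip_width: 0.998
grasp_force: 0.0
```

Run:
```python
from h import *
import pickle
c=camera("wrist"); pickle.dump(c,open("w1.pkl","wb")); im=c["color"][:,:,::-1].copy()
cv2.imwrite("pics/w1.png",im); o=get_obs(); print(o["joint_pos"].round(2),ray(c,(320,200)),o["position"])
print(proj(c,[[.428,-.36,.184],[.428,-.36,.15],[.428,-.36,.0]]))
```

```text
[-0.69  0.07  1.29  1.64 -0.07  1.49  0.26] (array([ 0.44991374, -0.23303436,  0.46317389]), array([-0.09417093, -0.24456747, -0.96505707])) [ 0.42514838 -0.29320204  0.29788529]
[[345.2510985  251.70585868]
 [342.98438239 238.2517501 ]
 [336.6489409  200.73872159]]
```

View pics/w1.png

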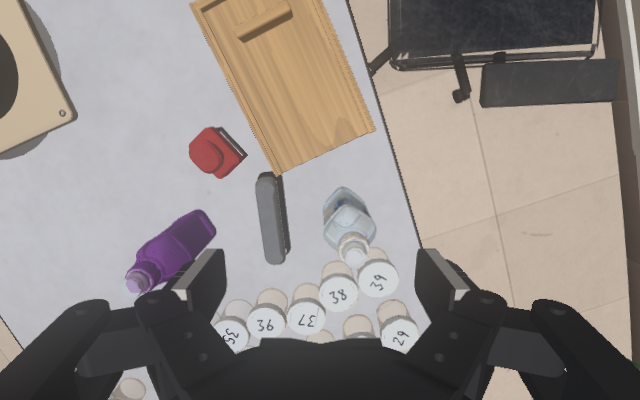

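Run:
```python
from h import *
import pickle
c=pickle.load(open("w1.pkl","rb"))
print(at_z(c,(354.5,248),.184),at_z(c,(343,205),0))
# box checks
p=(.4256,-.1715);M=R.from_euler('z',.0863).as_matrix()
for n,L in dict(pp=(64,-102.5,95),mp=(-64,-102.5,95),g1=(31,50,115),g2=(-31,50,115)).items():
    print(n,proj(c,M@np.array(L)/1000+[*p,0]).round(1))
for uv,z in [((373,130),.095),((279,174),.095),((291,7),.115),((241,36),.115)]: print(at_z(c,uv,z).round(4), ((at_z(c,uv,z)-[*p,0])@M*1000).round(1))
for uv,z in [((379,279),.065),((338,292),.065),((268,175),.05),((276,262),.03)]: print(at_z(c,uv,z).round(4))
```

```text
[ 0.43749686 -0.35934419  0.184     ] [ 0.43487954 -0.36958845  0.        ]
pp [[372.4 129.1]]
mp [[271.8 175.6]]
g1 [[285.    1.7]]
g2 [[229.8  30.7]]
[ 0.4985 -0.2692  0.095 ] [  64.2 -103.7   95. ]
[ 0.3794 -0.2802  0.095 ] [ -55.4 -104.3   95. ]
[ 0.4561 -0.1256  0.115 ] [ 34.3  43.2 115. ]
[ 0.3991 -0.1329  0.115 ] [-23.1  40.7 115. ]
[ 0.4499 -0.4695  0.065 ]
[ 0.3892 -0.4696  0.065 ]
[ 0.3565 -0.2823  0.05  ]
[ 0.313  -0.4111  0.03  ]
```

Wrist picture: bottle cap at (354,248). Box −y corners are at (373,130) and (279,174), and the grip bar at (265,20), which matches the box fit. Next I move above the bottle and look again.

Request:
apply_moves:
  rows:
    - {"x": -10,"y": 5,"z": 14,"ax": 0,"ay": 0,"az": 0,"gripper": 0}
    - {"x": -10,"y": 5,"z": 14,"ax": 0,"ay": 0,"az": 0,"gripper": 0}
    - {"x": -10,"y": 5,"z": 14,"ax": 0,"ay": 0,"az": 0,"gripper": 0}
    - {"x": -10,"y": 5,"z": 14,"ax": 0,"ay": 0,"az": 0,"gripper": 0}
    - {"x": -10,"y": 5,"z": 14,"ax": 0,"ay": 0,"az": 0,"gripper": 0}

```text
clock: 3.9
position: [0.4331, -0.3452, 0.2275]
ee_rot: [0.817, 0.577, 0.001, -0.003]
ft_force: [-0.2, 0.2, 0.8]
grip_width: 0.995
grasp_force: 0.0
```

Request:
apply_moves:
  rows:
    - {"x": -10,"y": 5,"z": 12,"ax": 0,"ay": 0,"az": 0,"gripper": 0}
    - {"x": 0,"y": 0,"z": 0,"ax": 0,"ay": 0,"az": 0,"gripper": 0}
    - {"x": 0,"y": 0,"z": 0,"ax": 0,"ay": 0,"az": 0,"gripper": 0}
    - {"x": 0,"y": 0,"z": 0,"ax": 0,"ay": 0,"az": 0,"gripper": 0}
    - {"x": 0,"y": 0,"z": 0,"ax": 0,"ay": 0,"az": 0,"gripper": 0}

```text
clock: 4.32
position: [0.4347, -0.3564, 0.2173]
ee_rot: [0.817, 0.577, 0.001, -0.002]
ft_force: [0.1, 0.9, 0.3]
grip_width: 1.004
grasp_force: 0.0
```

```bash
cat >> h.py <<'E'
def tool(o=None):
    o=o or get_obs(); return np.array(o["position"]),R.from_quat(o["ee_rot"]).as_matrix()
def need(target,yawy=None,M=None):
    "tool-frame shift mm and rotvec deg to a target with tool z down, tool y at yaw (deg)"
    p,A=tool(); d=(A.T@(np.array(target)-p)*1000).round(1)
    if yawy is not None:
        a=np.radians(yawy); y=np.array([np.cos(a),np.sin(a),0]); z=np.array([0,0,-1.]); M=np.c_[np.cross(y,z),y,z]
    rv=R.from_matrix(A.T@M).as_rotvec(degrees=True).round(1) if M is not None else None
    print("pos",p.round(4),"yaw_y",np.degrees(np.arctan2(A[1,1],A[0,1])).round(1),"need",d,rv,"q",get_obs()["joint_pos"].round(2))
E
python3 - <<'E'
from h import *
import pickle
c=camera("wrist"); pickle.dump(c,open("w2.pkl","wb")); im=c["color"]
cv2.imwrite("pics/w2.png",crop(im,200,120,440,340,3 if 0 else 2,20)); need([.433,-.362,.160],-19.5)
print(proj(c,[[.433,-.362,.184],[.433,-.362,.15]]))
E
```

```text
pos [ 0.4348 -0.3564  0.2173] yaw_y -19.5 need [-6.   0.3 57.3] [-0.1 -0.2  0. ] q [-0.34  0.35  1.18  1.66 -0.33  1.36  0.55]
[[318.5012728  228.27499373]
 [318.80584121 213.25277505]]
```

View pics/w2.png

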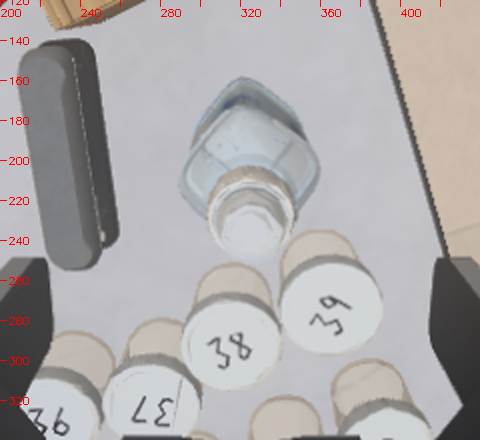

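Run:
```python
from h import *
import pickle
c=pickle.load(open("w2.pkl","rb"))
print(at_z(c,(325,235),.184),at_z(c,(326,217),.160))
need(at_z(c,(325,235),.184)*[1,1,0]+[0,0,.159])
```

```text
[ 0.43548885 -0.36792942  0.184     ] [ 0.43810832 -0.36362106  0.16      ]
pos [ 0.4348 -0.3564  0.2173] yaw_y -19.5 need [-10.8   4.6  58.3] None q [-0.34  0.35  1.18  1.66 -0.33  1.36  0.55]
```

Picture w2: the cap is at about (325,235) and the neck ring at about (326,217), giving an axis near (0.436, −0.366).

Request:
apply_moves:
  newtons: 35
  rows:
    - {"x": -9,"y": 5,"z": 0,"ax": 0,"ay": 0,"az": 0,"gripper": 0}
    - {"x": 0,"y": 0,"z": 15,"ax": 0,"ay": 0,"az": 0,"gripper": 0}
    - {"x": 0,"y": 0,"z": 15,"ax": 0,"ay": 0,"az": 0,"gripper": 0}
    - {"x": 0,"y": 0,"z": 15,"ax": 0,"ay": 0,"az": 0,"gripper": 0}
    - {"x": 0,"y": 0,"z": 13,"ax": 0,"ay": 0,"az": 0,"gripper": 0}

```text
clock: 4.78
position: [0.4361, -0.3666, 0.158]
ee_rot: [0.817, 0.577, 0.0, -0.002]
ft_force: [-0.6, 0.6, -1.0]
grip_width: 0.999
grasp_force: 0.0
```

Request:
apply_moves:
  rows:
    - {"x": 0,"y": 0,"z": 0,"ax": 0,"ay": 0,"az": 0,"gripper": 0}
    - {"x": 0,"y": 0,"z": 0,"ax": 0,"ay": 0,"az": 0,"gripper": 0.3}
    - {"x": 0,"y": 0,"z": 0,"ax": 0,"ay": 0,"az": 0,"gripper": 0.5}
    - {"x": 0,"y": 0,"z": 0,"ax": 0,"ay": 0,"az": 0,"gripper": 0.6}
    - {"x": 0,"y": 0,"z": 0,"ax": 0,"ay": 0,"az": 0,"gripper": 1}

```text
clock: 5.2
position: [0.436, -0.3675, 0.1592]
ee_rot: [0.817, 0.577, 0.0, -0.001]
ft_force: [0.9, 0.1, -0.5]
grip_width: 0.457
grasp_force: 0.0
```

Request:
apply_moves:
  rows:
    - {"x": 0,"y": 0,"z": 0,"ax": 0,"ay": 0,"az": 0,"gripper": 1}
    - {"x": 0,"y": 0,"z": 0,"ax": 0,"ay": 0,"az": 0,"gripper": 1}
    - {"x": 0,"y": 0,"z": 0,"ax": 0,"ay": 0,"az": 0,"gripper": 1}
    - {"x": 0,"y": 0,"z": 0,"ax": 0,"ay": 0,"az": 0,"gripper": 1}
    - {"x": 0,"y": 0,"z": 0,"ax": 0,"ay": 0,"az": 0,"gripper": 1}

```text
clock: 5.62
position: [0.4356, -0.3673, 0.1584]
ee_rot: [0.817, 0.577, -0.0, -0.002]
ft_force: [-0.2, -0.5, 0.3]
grip_width: -0.003
grasp_force: 0.0
```

Run:
```python
from h import *
need([.45,.10,.330]); print(get_obs()["ft_force"],get_obs()["torque"])
```

```text
pos [ 0.4356 -0.3673  0.1584] yaw_y -19.6 need [ 445.4 -143.5 -170.3] None q [-0.26  0.42  1.12  1.72 -0.4   1.26  0.61]
[-0.21919595 -0.54472387  0.26053504] [ 0.03149486  0.0360432  -0.00784867]
```

Run:
```python
from h import *
import pickle
w=camera("wrist"); t=camera("top"); s=camera("side"); pickle.dump((w,t,s),open("m3.pkl","wb"))
a=crop(w["color"],200,100,440,400,2,20)
b=np.vstack([crop(t["color"],430,130,510,200,4),crop(s["color"],265,85,345,165,4)])[:600]
cv2.imwrite("pics/m3.png",np.hstack([a,b]))
```

```text
(no output)
```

View pics/m3.png

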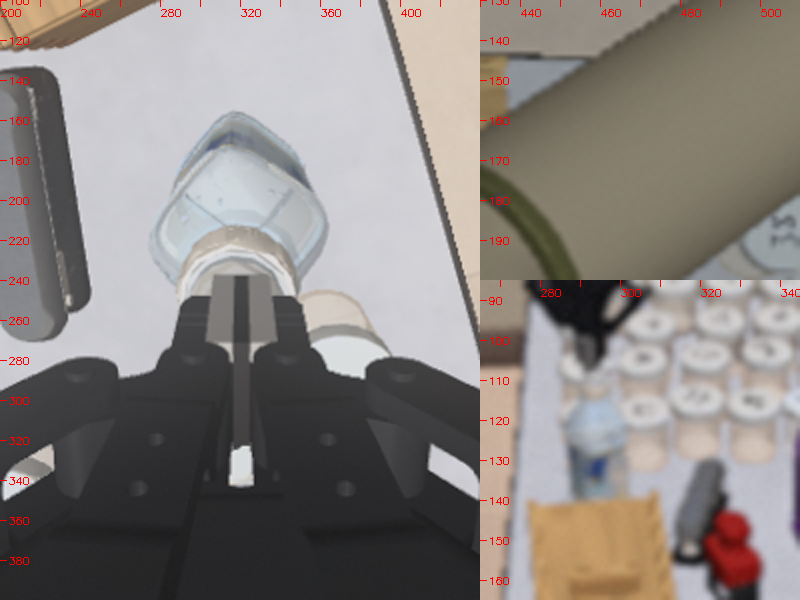

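Run:
```python
from h import *
import pickle
w1=pickle.load(open("w1.pkl","rb"));w2=pickle.load(open("w2.pkl","rb"));w3,_,_=pickle.load(open("m3.pkl","rb"))
p,A=tool(); print("tip proj",proj(w3,[p+A[:,2]*.011,p,p-A[:,2]*.008]).round(0).tolist())
def tri(obs):
    M=np.zeros((3,3));b=np.zeros(3);L=[]
    for c,uv in obs:
        o,d=ray(c,uv);d=d/np.linalg.norm(d);P=np.eye(3)-np.outer(d,d);M+=P;b+=P@o;L.append((o,P))
    x=np.linalg.solve(M,b);return x.round(4),[round(np.linalg.norm(P@(x-o))*1000,1) for o,P in L]
T=CAL["top"]
print("cap",tri([(w1,(354.5,248)),(w2,(325,235))]),tri([(T,(483.6,161)),(w2,(325,235))]),tri([(T,(483.6,161)),(w1,(354.5,248)),(w2,(325,235))]))
print("far body corner",tri([(w2,(321,158)),(w3,(317.5,156))]))
print(at_z(w2,(321,158),0),at_z(w3,(317.5,156),0),at_z(w1,(345,187),0))
X=np.array([.4365,-.366,0])
for c in(w2,w3): print(proj(c,[X+[0,0,z] for z in(0,.15,.172,.184,.2)]).round(0).tolist())
```

```text
tip proj [[318.0, 232.0], [318.0, 239.0], [317.0, 244.0]]
cap (array([ 0.4331, -0.3815,  0.1403]), [np.float64(3.3), np.float64(3.3)]) (array([ 0.4339, -0.3719,  0.1691]), [np.float64(1.4), np.float64(1.4)]) (array([ 0.435 , -0.3725,  0.1629]), [np.float64(0.5), np.float64(3.6), np.float64(3.5)])
far body corner (array([ 0.4397, -0.3484, -0.0668]), [np.float64(0.2), np.float64(0.2)])
[ 0.44257646 -0.34036437  0.        ] [ 0.44297973 -0.34127363  0.        ] [ 0.44667957 -0.34410482  0.        ]
[[323.0, 179.0], [325.0, 216.0], [325.0, 226.0], [325.0, 232.0], [326.0, 241.0]]
[[320.0, 181.0], [318.0, 231.0], [318.0, 246.0], [318.0, 256.0], [317.0, 271.0]]
```

Run:
```python
from h import *
import pickle
X=np.array([.4355,-.3675,0]); zs=(0,.03,.09,.12,.15,.172,.184)
for n in("top","side"): print(n,[(z,*q.round(1)) for z,q in zip(zs,proj(CAL[n],[X+[0,0,z] for z in zs]))])
p,A=tool(); print(proj(CAL["side"],[p+A[:,2]*.011]),proj(CAL["top"],[p+A[:,2]*.011]))
w,t,s=pickle.load(open("m3.pkl","rb")); s0=cv2.imread("pics/side0.png")[:,:,::-1]
t0=cv2.imread("pics/top0.png")[:,:,::-1]
cv2.imwrite("pics/m4.png",np.vstack([np.hstack([crop(s0,270,85,320,145,8),crop(s["color"],270,85,320,145,8)])[:480],crop(t0,440,145,540,160,8)])[:600])
a=np.hstack([crop(s0,275,90,315,145,7),crop(s["color"],275,90,315,145,7)]); b=crop(t0,445,152,495,187,5)[:175]
b=np.pad(b,((0,a.shape[0]-b.shape[0]),(0,0),(0,0)),constant_values=0); cv2.imwrite("pics/m4.png",np.hstack([a,crop(t0,450,150,485,190,6)[:385] if 0 else b])[:, :800])
```

```text
top [(0, np.float64(461.2), np.float64(174.0)), (0.03, np.float64(464.6), np.float64(171.9)), (0.09, np.float64(471.8), np.float64(167.2)), (0.12, np.float64(475.7), np.float64(164.7)), (0.15, np.float64(479.8), np.float64(162.1)), (0.172, np.float64(482.9), np.float64(160.1)), (0.184, np.float64(484.7), np.float64(159.0))]
side [(0, np.float64(294.3), np.float64(144.8)), (0.03, np.float64(294.0), np.float64(138.8)), (0.09, np.float64(293.4), np.float64(126.5)), (0.12, np.float64(293.1), np.float64(120.1)), (0.15, np.float64(292.8), np.float64(113.7)), (0.172, np.float64(292.6), np.float64(108.9)), (0.184, np.float64(292.5), np.float64(106.2))]
[[292.85165074 114.29551293]] [[479.31991132 162.31168766]]
```

View pics/m4.png

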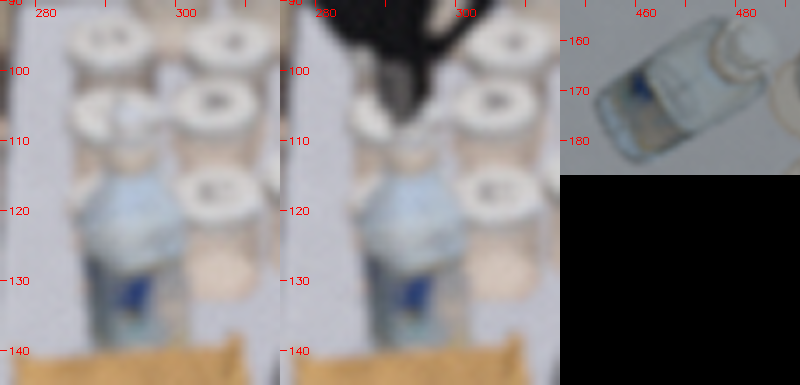

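Run:
```python
from h import *
import pickle
w2=pickle.load(open("w2.pkl","rb")); w3,_,s=pickle.load(open("m3.pkl","rb"))
p,A=tool(); p2=np.array([.4348,-.3564,.2173])
for h in(-.04,-.03,-.02,-.01,0,.011):
    print(h,"shut",proj(w3,[p+A@[x,0,h] for x in(-.011,.011)]).round(0).tolist(),"open",proj(w2,[p2+A@[x,y,h] for x in(-.011,.011) for y in(-.0425,.0425)]).round(0).tolist(),"side",proj(s,[p+A@[0,0,h]]).round(1).tolist())
print(w2["fov_y"], A.T@(ray(w2,(320,200))[0]-p2), A.T@ray(w2,(w2["cx"],w2["cy"]))[1])
```

```text
-0.04 shut [[317.0, 295.0], [317.0, 249.0]] open [[223.0, 294.0], [412.0, 294.0], [218.0, 249.0], [416.0, 249.0]] side [[292.3, 103.0]]
-0.03 shut [[317.0, 284.0], [317.0, 241.0]] open [[229.0, 283.0], [406.0, 283.0], [225.0, 240.0], [410.0, 240.0]] side [[292.4, 105.3]]
-0.02 shut [[317.0, 274.0], [317.0, 233.0]] open [[234.0, 273.0], [401.0, 273.0], [231.0, 233.0], [404.0, 233.0]] side [[292.5, 107.5]]
-0.01 shut [[318.0, 265.0], [317.0, 226.0]] open [[239.0, 264.0], [397.0, 264.0], [236.0, 226.0], [399.0, 226.0]] side [[292.6, 109.7]]
0 shut [[318.0, 257.0], [318.0, 220.0]] open [[243.0, 257.0], [393.0, 256.0], [240.0, 220.0], [395.0, 220.0]] side [[292.7, 111.9]]
0.011 shut [[318.0, 249.0], [318.0, 214.0]] open [[247.0, 249.0], [389.0, 249.0], [245.0, 214.0], [391.0, 214.0]] side [[292.9, 114.3]]
64.36412391855816 [ 0.06589844  0.00110474 -0.16571581] [-0.25870764  0.00148615  0.96595453]
```

Both cameras agree: the closed fingertips are about 33 mm higher along the tool than the reported TCP implies (near edge seen at row 237, expected 214; side view row 107.5, expected 114). The fingers therefore closed just above the cap, and the bottle hasn't moved. I'll open, go 36 mm lower and close.

Request:
apply_moves:
  newtons: 35
  rows:
    - {"x": 0,"y": 0,"z": 0,"ax": 0,"ay": 0,"az": 0,"gripper": 0}
    - {"x": 0,"y": 0,"z": 0,"ax": 0,"ay": 0,"az": 0,"gripper": 0}
    - {"x": 0,"y": 0,"z": 0,"ax": 0,"ay": 0,"az": 0,"gripper": 0}
    - {"x": 0,"y": 0,"z": 0,"ax": 0,"ay": 0,"az": 0,"gripper": 0}
    - {"x": 0,"y": 0,"z": 0,"ax": 0,"ay": 0,"az": 0,"gripper": 0}

```text
clock: 6.18
position: [0.4355, -0.3671, 0.1582]
ee_rot: [0.817, 0.577, -0.0, -0.002]
ft_force: [0.7, -1.3, -0.5]
grip_width: 0.711
grasp_force: 0.0
```

Request:
apply_moves:
  rows:
    - {"x": 0,"y": 0,"z": 12,"ax": 0,"ay": 0,"az": 0,"gripper": 0}
    - {"x": 0,"y": 0,"z": 12,"ax": 0,"ay": 0,"az": 0,"gripper": 0}
    - {"x": 0,"y": 0,"z": 12,"ax": 0,"ay": 0,"az": 0,"gripper": 0}
    - {"x": 0,"y": 0,"z": 0,"ax": 0,"ay": 0,"az": 0,"gripper": 0}
    - {"x": 0,"y": 0,"z": 0,"ax": 0,"ay": 0,"az": 0,"gripper": 0}

```text
clock: 6.6
position: [0.4349, -0.3668, 0.1213]
ee_rot: [0.817, 0.577, -0.001, -0.003]
ft_force: [0.1, -0.5, 0.6]
grip_width: 1.002
grasp_force: 0.0
```

Request:
apply_moves:
  rows:
    - {"x": 0,"y": 0,"z": 0,"ax": 0,"ay": 0,"az": 0,"gripper": 0.4}
    - {"x": 0,"y": 0,"z": 0,"ax": 0,"ay": 0,"az": 0,"gripper": 0.55}
    - {"x": 0,"y": 0,"z": 0,"ax": 0,"ay": 0,"az": 0,"gripper": 1}
    - {"x": 0,"y": 0,"z": 0,"ax": 0,"ay": 0,"az": 0,"gripper": 1}
    - {"x": 0,"y": 0,"z": 0,"ax": 0,"ay": 0,"az": 0,"gripper": 1}

```text
clock: 7.02
position: [0.4358, -0.3673, 0.1228]
ee_rot: [0.817, 0.577, 0.0, -0.002]
ft_force: [-0.8, 0.9, 3.6]
grip_width: 0.344
grasp_force: 34.2
```

Request:
apply_moves:
  rows:
    - {"x": 0,"y": 0,"z": 0,"ax": 0,"ay": 0,"az": 0,"gripper": 1}
    - {"x": 0,"y": 0,"z": 0,"ax": 0,"ay": 0,"az": 0,"gripper": 1}
    - {"x": 0,"y": 0,"z": 0,"ax": 0,"ay": 0,"az": 0,"gripper": 1}
    - {"x": 0,"y": 0,"z": -2,"ax": 0,"ay": 0,"az": 0,"gripper": 1}
    - {"x": 0,"y": 0,"z": 0,"ax": 0,"ay": 0,"az": 0,"gripper": 1}

```text
clock: 7.43
position: [0.4354, -0.367, 0.1243]
ee_rot: [0.817, 0.577, -0.0, -0.002]
ft_force: [-0.2, 0.4, -3.1]
grip_width: 0.345
grasp_force: 34.7
```

Got it: width 29 mm matches the neck, and about 3 N of weight is already hanging. Lift and carry.

Request:
apply_moves:
  rows:
    - {"x": 0,"y": 0,"z": -10,"ax": 0,"ay": 0,"az": 0,"gripper": 1}
    - {"x": 0,"y": 0,"z": -25,"ax": 0,"ay": 0,"az": 0,"gripper": 1}
    - {"x": 0,"y": 0,"z": -35,"ax": 0,"ay": 0,"az": 0,"gripper": 1}
    - {"x": 0,"y": 0,"z": -35,"ax": 0,"ay": 0,"az": 0,"gripper": 1}
    - {"x": 0,"y": 0,"z": -30,"ax": 0,"ay": 0,"az": 0,"gripper": 1}

```text
clock: 7.85
position: [0.4354, -0.3678, 0.262]
ee_rot: [0.817, 0.576, -0.0, -0.002]
ft_force: [0.9, 0.6, -2.1]
grip_width: 0.348
grasp_force: 35.2
```

Request:
apply_moves:
  rows:
    - {"x": 0,"y": 0,"z": -20,"ax": 0,"ay": 0,"az": 0,"gripper": 1}
    - {"x": 10,"y": -3,"z": -5,"ax": 0,"ay": 0,"az": 0,"gripper": 1}
    - {"x": 20,"y": -6,"z": 0,"ax": 0,"ay": 0,"az": 0,"gripper": 1}
    - {"x": 30,"y": -10,"z": 0,"ax": 0,"ay": 0,"az": 0,"gripper": 1}
    - {"x": 32,"y": -10,"z": 0,"ax": 0,"ay": 0,"az": 0,"gripper": 1}

```text
clock: 8.27
position: [0.4385, -0.2758, 0.2849]
ee_rot: [0.818, 0.575, -0.001, -0.002]
ft_force: [0.7, 1.1, -1.5]
grip_width: 0.343
grasp_force: 35.2
```

Request:
apply_moves:
  rows:
    - {"x": 32,"y": -10,"z": 0,"ax": 0,"ay": 0,"az": 0,"gripper": 1}
    - {"x": 32,"y": -10,"z": 0,"ax": 0,"ay": 0,"az": 0,"gripper": 1}
    - {"x": 32,"y": -10,"z": 0,"ax": 0,"ay": 0,"az": 0,"gripper": 1}
    - {"x": 32,"y": -10,"z": 0,"ax": 0,"ay": 0,"az": 0,"gripper": 1}
    - {"x": 32,"y": -10,"z": 0,"ax": 0,"ay": 0,"az": 0,"gripper": 1}

```text
clock: 8.68
position: [0.4452, -0.1094, 0.2863]
ee_rot: [0.817, 0.576, 0.001, -0.002]
ft_force: [0.8, -0.3, -2.9]
grip_width: 0.35
grasp_force: 35.2
```

Request:
apply_moves:
  rows:
    - {"x": 32,"y": -10,"z": 0,"ax": 0,"ay": 0,"az": 0,"gripper": 1}
    - {"x": 32,"y": -10,"z": 0,"ax": 0,"ay": 0,"az": 0,"gripper": 1}
    - {"x": 32,"y": -10,"z": 0,"ax": 0,"ay": 0,"az": 0,"gripper": 1}
    - {"x": 32,"y": -10,"z": 0,"ax": 0,"ay": 0,"az": 0,"gripper": 1}
    - {"x": 32,"y": -10,"z": 0,"ax": 0,"ay": 0,"az": 0,"gripper": 1}

```text
clock: 9.1
position: [0.4519, 0.0578, 0.2865]
ee_rot: [0.817, 0.576, 0.0, -0.002]
ft_force: [0.4, 0.2, -2.1]
grip_width: 0.346
grasp_force: 35.2
```

Request:
apply_moves:
  rows:
    - {"x": 25,"y": -8,"z": 0,"ax": 0,"ay": 0,"az": 0,"gripper": 1}
    - {"x": 10,"y": -4,"z": 0,"ax": 0,"ay": 0,"az": 0,"gripper": 1}
    - {"x": 0,"y": 0,"z": 0,"ax": 0,"ay": 0,"az": 0,"gripper": 1}
    - {"x": 0,"y": 0,"z": 0,"ax": 0,"ay": 0,"az": 0,"gripper": 1}
    - {"x": 0,"y": 0,"z": 0,"ax": 0,"ay": 0,"az": 0,"gripper": 1}

```text
clock: 9.52
position: [0.4528, 0.0922, 0.2864]
ee_rot: [0.818, 0.576, -0.0, -0.002]
ft_force: [0.7, -0.3, -2.0]
grip_width: 0.346
grasp_force: 35.2
```

Run:
```python
from h import *
need([.45,.10,.123],-19.5); o=get_obs(); print(o["ft_force"],o["grip_width"])
```

```text
pos [0.4528 0.0922 0.2864] yaw_y -19.7 need [  6.1  -4.7 163.5] [-0.2 -0.1 -0.2] q [-1.03 -0.13  0.68  1.77  0.08  1.47 -0.71]
[ 0.69490778 -0.32091693 -1.99108784] 0.3460831381772011
```

Request:
apply_moves:
  rows:
    - {"x": 0,"y": 0,"z": 30,"ax": 0,"ay": 0,"az": 0,"gripper": 1}
    - {"x": 0,"y": 0,"z": 35,"ax": 0,"ay": 0,"az": 0,"gripper": 1}
    - {"x": 0,"y": 0,"z": 35,"ax": 0,"ay": 0,"az": 0,"gripper": 1}
    - {"x": 0,"y": 0,"z": 30,"ax": 0,"ay": 0,"az": 0,"gripper": 1}
    - {"x": 0,"y": 0,"z": 15,"ax": 0,"ay": 0,"az": 0,"gripper": 1}

```text
clock: 9.93
position: [0.4507, 0.0921, 0.1382]
ee_rot: [0.818, 0.575, -0.002, -0.002]
ft_force: [-0.6, 0.5, -2.5]
grip_width: 0.342
grasp_force: 35.2
```

Request:
apply_moves:
  rows:
    - {"x": 0,"y": 0,"z": 8,"ax": 0,"ay": 0,"az": 0,"gripper": 1}
    - {"x": 0,"y": 0,"z": 4,"ax": 0,"ay": 0,"az": 0,"gripper": 1}
    - {"x": 0,"y": 0,"z": 2,"ax": 0,"ay": 0,"az": 0,"gripper": 1}
    - {"x": 0,"y": 0,"z": 1,"ax": 0,"ay": 0,"az": 0,"gripper": 1}
    - {"x": 0,"y": 0,"z": 0,"ax": 0,"ay": 0,"az": 0,"gripper": 1}

```text
clock: 10.35
position: [0.4529, 0.0943, 0.1271]
ee_rot: [0.817, 0.576, 0.001, -0.002]
ft_force: [-0.3, 0.4, -2.7]
grip_width: 0.346
grasp_force: 35.2
```

Request:
apply_moves:
  rows:
    - {"x": 0,"y": 0,"z": 1,"ax": 0,"ay": 0,"az": 0,"gripper": 1}
    - {"x": 0,"y": 0,"z": 1,"ax": 0,"ay": 0,"az": 0,"gripper": 1}
    - {"x": 0,"y": 0,"z": 1,"ax": 0,"ay": 0,"az": 0,"gripper": 1}
    - {"x": 0,"y": 0,"z": 0,"ax": 0,"ay": 0,"az": 0,"gripper": 1}
    - {"x": 0,"y": 0,"z": 0,"ax": 0,"ay": 0,"az": 0,"gripper": 1}

```text
clock: 10.77
position: [0.4522, 0.0943, 0.1233]
ee_rot: [0.817, 0.577, -0.0, -0.002]
ft_force: [1.0, 0.4, -2.8]
grip_width: 0.343
grasp_force: 35.2
```

Still hanging. I'll creep down to contact, then release.

Request:
apply_moves:
  rows:
    - {"x": 0,"y": 0,"z": 0.5,"ax": 0,"ay": 0,"az": 0,"gripper": 1}
    - {"x": 0,"y": 0,"z": 0.5,"ax": 0,"ay": 0,"az": 0,"gripper": 1}
    - {"x": 0,"y": 0,"z": 0.5,"ax": 0,"ay": 0,"az": 0,"gripper": 1}
    - {"x": 0,"y": 0,"z": 0,"ax": 0,"ay": 0,"az": 0,"gripper": 1}
    - {"x": 0,"y": 0,"z": 0,"ax": 0,"ay": 0,"az": 0,"gripper": 1}

```text
clock: 11.18
position: [0.453, 0.0948, 0.1227]
ee_rot: [0.817, 0.577, 0.001, -0.002]
ft_force: [-2.1, 0.7, 8.3]
grip_width: 0.348
grasp_force: 36.1
```

Request:
apply_moves:
  rows:
    - {"x": 0,"y": 0,"z": 0,"ax": 0,"ay": 0,"az": 0,"gripper": 1}
    - {"x": 0,"y": 0,"z": 0,"ax": 0,"ay": 0,"az": 0,"gripper": 1}
    - {"x": 0,"y": 0,"z": 0,"ax": 0,"ay": 0,"az": 0,"gripper": 1}
    - {"x": 0,"y": 0,"z": 0,"ax": 0,"ay": 0,"az": 0,"gripper": 1}
    - {"x": 0,"y": 0,"z": 0,"ax": 0,"ay": 0,"az": 0,"gripper": 1}

```text
clock: 11.6
position: [0.453, 0.0948, 0.1227]
ee_rot: [0.817, 0.577, 0.001, -0.002]
ft_force: [-2.5, 1.1, 7.4]
grip_width: 0.344
grasp_force: 36.1
```

Request:
apply_moves:
  rows:
    - {"x": 0,"y": 0,"z": 0,"ax": 0,"ay": 0,"az": 0,"gripper": 0.5}
    - {"x": 0,"y": 0,"z": 0,"ax": 0,"ay": 0,"az": 0,"gripper": 0}
    - {"x": 0,"y": 0,"z": 0,"ax": 0,"ay": 0,"az": 0,"gripper": 0}
    - {"x": 0,"y": 0,"z": 0,"ax": 0,"ay": 0,"az": 0,"gripper": 0}
    - {"x": 0,"y": 0,"z": 0,"ax": 0,"ay": 0,"az": 0,"gripper": 0}

```text
clock: 12.02
position: [0.4522, 0.0942, 0.1217]
ee_rot: [0.817, 0.576, -0.0, -0.002]
ft_force: [-0.1, -0.0, 0.1]
grip_width: 0.991
grasp_force: 0.0
```

Request:
apply_moves:
  rows:
    - {"x": 0,"y": 0,"z": 0,"ax": 0,"ay": 0,"az": 0,"gripper": 0}
    - {"x": 0,"y": 0,"z": 0,"ax": 0,"ay": 0,"az": 0,"gripper": 0}
    - {"x": 0,"y": 0,"z": -10,"ax": 0,"ay": 0,"az": 0,"gripper": 0}
    - {"x": 0,"y": 0,"z": -25,"ax": 0,"ay": 0,"az": 0,"gripper": 0}
    - {"x": 0,"y": 0,"z": -35,"ax": 0,"ay": 0,"az": 0,"gripper": 0}

```text
clock: 12.43
position: [0.4509, 0.0933, 0.1914]
ee_rot: [0.817, 0.576, -0.002, -0.002]
ft_force: [1.1, 1.2, -0.1]
grip_width: 1.003
grasp_force: 0.0
```

Request:
apply_moves:
  rows:
    - {"x": 0,"y": 0,"z": -35,"ax": 0,"ay": 0,"az": 0,"gripper": 0}
    - {"x": 0,"y": 0,"z": -25,"ax": 0,"ay": 0,"az": 6,"gripper": 0}
    - {"x": 0,"y": 0,"z": 0,"ax": 0,"ay": 0,"az": 7,"gripper": 0}
    - {"x": 0,"y": 0,"z": 0,"ax": 0,"ay": 0,"az": 7,"gripper": 0}
    - {"x": 0,"y": 0,"z": 0,"ax": 0,"ay": 0,"az": 7,"gripper": 0}

```text
clock: 12.85
position: [0.4528, 0.0939, 0.253]
ee_rot: [0.93, 0.367, 0.0, -0.002]
ft_force: [-1.0, -0.1, 0.8]
grip_width: 0.997
grasp_force: 0.0
```

Request:
apply_moves:
  rows:
    - {"x": 0,"y": 0,"z": 0,"ax": 0,"ay": 0,"az": 7,"gripper": 0}
    - {"x": 0,"y": 0,"z": 0,"ax": 0,"ay": 0,"az": 7,"gripper": 0}
    - {"x": 0,"y": 0,"z": 0,"ax": 0,"ay": 0,"az": 7,"gripper": 0}
    - {"x": 0,"y": 0,"z": 0,"ax": 0,"ay": 0,"az": 7,"gripper": 0}
    - {"x": 0,"y": 0,"z": 0,"ax": 0,"ay": 0,"az": 7,"gripper": 0}

```text
clock: 13.27
position: [0.4526, 0.0937, 0.2525]
ee_rot: [0.998, 0.07, -0.001, -0.002]
ft_force: [-0.4, -0.3, -0.4]
grip_width: 1.002
grasp_force: 0.0
```

Request:
apply_moves:
  rows:
    - {"x": -6,"y": 27,"z": 0,"ax": 0,"ay": 0,"az": 3.5,"gripper": 0}
    - {"x": -6,"y": 27,"z": 0,"ax": 0,"ay": 0,"az": 0,"gripper": 0}
    - {"x": -6,"y": 27,"z": 0,"ax": 0,"ay": 0,"az": 0,"gripper": 0}
    - {"x": -6,"y": 27,"z": 0,"ax": 0,"ay": 0,"az": 0,"gripper": 0}
    - {"x": -6,"y": 27,"z": 0,"ax": 0,"ay": 0,"az": 0,"gripper": 0}

```text
clock: 13.68
position: [0.4355, -0.0449, 0.2521]
ee_rot: [0.999, 0.043, -0.001, -0.002]
ft_force: [0.1, 0.4, -0.7]
grip_width: 0.999
grasp_force: 0.0
```

Request:
apply_moves:
  rows:
    - {"x": -6,"y": 27,"z": 0,"ax": 0,"ay": 0,"az": 0,"gripper": 0}
    - {"x": -6,"y": 27,"z": 0,"ax": 0,"ay": 0,"az": 0,"gripper": 0}
    - {"x": -6,"y": 24,"z": 0,"ax": 0,"ay": 0,"az": 0,"gripper": 0}
    - {"x": 0,"y": 0,"z": 0,"ax": 0,"ay": 0,"az": 0,"gripper": 0}
    - {"x": 0,"y": 0,"z": 0,"ax": 0,"ay": 0,"az": 0,"gripper": 0}

```text
clock: 14.1
position: [0.4244, -0.1238, 0.2519]
ee_rot: [0.999, 0.041, -0.001, -0.002]
ft_force: [-0.1, 0.2, -0.3]
grip_width: 1.0
grasp_force: 0.0
```

Run:
```python
from h import *
import pickle
w=camera("wrist"); t=camera("top"); s=camera("side"); pickle.dump((w,t,s),open("m5.pkl","wb"))
need([.4216,-.1257,.073],-85.06)
# side crops for later view; numeric bottle check
a=crop(s["color"],270,85,400,285,2,20)
cv2.imwrite("pics/m5.png",np.hstack([a,crop(w["color"],200,100,460,300,2,20)]))
print([proj(s,[[.453,.095,z]])[0].round(0) for z in(0,.184)])
```

```text
pos [ 0.4248 -0.1217  0.2514] yaw_y -85.0 need [ -3.2   4.3 178.4] [-0.2  0.1  0. ] q [-0.8  -0.24  0.86  1.88  0.18  1.42 -1.46]
[array([287., 224.]), array([284., 182.])]
```

Request:
apply_moves:
  newtons: 40
  rows:
    - {"x": -3,"y": 4,"z": 30,"ax": 0,"ay": 0,"az": 0,"gripper": 0}
    - {"x": 0,"y": 0,"z": 35,"ax": 0,"ay": 0,"az": 0,"gripper": 0}
    - {"x": 0,"y": 0,"z": 35,"ax": 0,"ay": 0,"az": 0,"gripper": 0.2}
    - {"x": 0,"y": 0,"z": 35,"ax": 0,"ay": 0,"az": 0,"gripper": 0.2}
    - {"x": 0,"y": 0,"z": 20,"ax": 0,"ay": 0,"az": 0,"gripper": 0.2}

```text
clock: 14.67
position: [0.4201, -0.1253, 0.0934]
ee_rot: [0.999, 0.044, -0.002, -0.001]
ft_force: [-0.6, 1.5, 0.3]
grip_width: 0.799
grasp_force: 0.0
```

Request:
apply_moves:
  rows:
    - {"x": 0,"y": 0,"z": 12,"ax": 0,"ay": 0,"az": 0,"gripper": 0.2}
    - {"x": 0,"y": 0,"z": 8,"ax": 0,"ay": 0,"az": 0,"gripper": 0.2}
    - {"x": 0,"y": 0,"z": 0,"ax": 0,"ay": 0,"az": 0,"gripper": 0.2}
    - {"x": 0,"y": 0,"z": 0,"ax": 0,"ay": 0,"az": 0,"gripper": 0.5}
    - {"x": 0,"y": 0,"z": 0,"ax": 0,"ay": 0,"az": 0,"gripper": 0.7}

```text
clock: 15.08
position: [0.422, -0.126, 0.0767]
ee_rot: [0.999, 0.043, -0.001, -0.001]
ft_force: [0.9, -0.8, -0.2]
grip_width: 0.533
grasp_force: 0.0
```

Request:
apply_moves:
  rows:
    - {"x": 0,"y": 0,"z": 0,"ax": 0,"ay": 0,"az": 0,"gripper": 0.8}
    - {"x": 0,"y": 0,"z": 0,"ax": 0,"ay": 0,"az": 0,"gripper": 1}
    - {"x": 0,"y": 0,"z": 0,"ax": 0,"ay": 0,"az": 0,"gripper": 1}
    - {"x": 0,"y": 0,"z": 0,"ax": 0,"ay": 0,"az": 0,"gripper": 1}
    - {"x": 0,"y": 0,"z": 0,"ax": 0,"ay": 0,"az": 0,"gripper": 1}

```text
clock: 15.5
position: [0.422, -0.1262, 0.0768]
ee_rot: [0.999, 0.043, -0.001, -0.002]
ft_force: [-1.4, 1.0, 5.1]
grip_width: 0.129
grasp_force: 42.8
```

Run:
```python
from h import *
p,M=np.array([.4256,-.1715,0]),R.from_euler('z',.0863).as_matrix()
x,_=tool(); print("in box",((x-p)@M*1000).round(1)); need(x+M@[0,-.17,0]); o=get_obs(); print(o["ft_force"],o["torque"])
```

```text
in box [ 0.3 45.5 76.8]
pos [ 0.422  -0.1262  0.0768] yaw_y -85.1 need [ 1.0e-01  1.7e+02 -6.0e-01] None q [-0.82  0.04  1.05  2.12 -0.05  1.   -1.23]
[-1.38044414  1.00056827  5.10666193] [0.16243554 0.3088872  0.1650969 ]
```

Request:
apply_moves:
  rows:
    - {"x": 0,"y": 8,"z": 0,"ax": 0,"ay": 0,"az": 0,"gripper": 1}
    - {"x": 0,"y": 15,"z": 0,"ax": 0,"ay": 0,"az": 0,"gripper": 1}
    - {"x": 0,"y": 17,"z": 0,"ax": 0,"ay": 0,"az": 0,"gripper": 1}
    - {"x": 0,"y": 17,"z": 0,"ax": 0,"ay": 0,"az": 0,"gripper": 1}
    - {"x": 0,"y": 17,"z": 0,"ax": 0,"ay": 0,"az": 0,"gripper": 1}

```text
clock: 15.92
position: [0.4287, -0.2005, 0.0767]
ee_rot: [0.999, 0.043, -0.0, -0.002]
ft_force: [-1.1, 1.9, 11.0]
grip_width: 0.125
grasp_force: 43.4
```

Request:
apply_moves:
  rows:
    - {"x": 0,"y": 17,"z": 0,"ax": 0,"ay": 0,"az": 0,"gripper": 1}
    - {"x": 0,"y": 17,"z": 0,"ax": 0,"ay": 0,"az": 0,"gripper": 1}
    - {"x": 0,"y": 17,"z": 0,"ax": 0,"ay": 0,"az": 0,"gripper": 1}
    - {"x": 0,"y": 15,"z": 0,"ax": 0,"ay": 0,"az": 0,"gripper": 1}
    - {"x": 0,"y": 10,"z": 0,"ax": 0,"ay": 0,"az": 0,"gripper": 1}

```text
clock: 16.33
position: [0.4357, -0.2772, 0.0768]
ee_rot: [0.999, 0.043, 0.0, -0.001]
ft_force: [1.2, 0.9, 11.2]
grip_width: 0.13
grasp_force: 43.4
```

Request:
apply_moves:
  rows:
    - {"x": 0,"y": 6,"z": 0,"ax": 0,"ay": 0,"az": 0,"gripper": 1}
    - {"x": 0,"y": 4,"z": 0,"ax": 0,"ay": 0,"az": 0,"gripper": 1}
    - {"x": 0,"y": 3,"z": 0,"ax": 0,"ay": 0,"az": 0,"gripper": 1}
    - {"x": 0,"y": 2,"z": 0,"ax": 0,"ay": 0,"az": 0,"gripper": 1}
    - {"x": 0,"y": 0,"z": 0,"ax": 0,"ay": 0,"az": 0,"gripper": 1}

```text
clock: 16.75
position: [0.437, -0.2915, 0.0768]
ee_rot: [0.999, 0.043, 0.0, -0.001]
ft_force: [2.3, -0.8, 4.7]
grip_width: 0.129
grasp_force: 42.9
```

Run:
```python
from h import *
p,M=np.array([.4256,-.1715,0]),R.from_euler('z',.0863).as_matrix()
x,_=tool(); print("in box",((x-p)@M*1000).round(1)); o=get_obs(); print(o["ft_force"]@M,o["torque"],o["joint_pos"])
```

```text
in box [   1.  -120.6   76.8]
[ 2.18096073 -0.98497262  4.70150951] [-0.24525704 -0.32584074  0.18463795] [-0.35812782  0.36419769  1.01979235  1.91793244 -0.35806164  1.05614864
 -0.67152309]
```

Request:
apply_moves:
  rows:
    - {"x": 0,"y": 1,"z": 0,"ax": 0,"ay": 0,"az": 0,"gripper": 1}
    - {"x": 0,"y": 1,"z": 0,"ax": 0,"ay": 0,"az": 0,"gripper": 1}
    - {"x": 0,"y": 0.5,"z": 0,"ax": 0,"ay": 0,"az": 0,"gripper": 1}
    - {"x": 0,"y": 0.5,"z": 0,"ax": 0,"ay": 0,"az": 0,"gripper": 1}
    - {"x": 0,"y": 0,"z": 0,"ax": 0,"ay": 0,"az": 0,"gripper": 1}

```text
clock: 17.17
position: [0.4373, -0.294, 0.0768]
ee_rot: [0.999, 0.043, 0.0, -0.001]
ft_force: [1.7, 0.9, 8.4]
grip_width: 0.123
grasp_force: 43.1
```

Request:
apply_moves:
  rows:
    - {"x": 0,"y": 0.5,"z": 0,"ax": 0,"ay": 0,"az": 0,"gripper": 1}
    - {"x": 0,"y": 0.5,"z": 0,"ax": 0,"ay": 0,"az": 0,"gripper": 1}
    - {"x": 0,"y": 0,"z": 0,"ax": 0,"ay": 0,"az": 0,"gripper": 1}
    - {"x": 0,"y": 0,"z": 0,"ax": 0,"ay": 0,"az": 0,"gripper": 1}
    - {"x": 0,"y": 0,"z": 0,"ax": 0,"ay": 0,"az": 0,"gripper": 1}

```text
clock: 17.58
position: [0.4374, -0.2949, 0.0768]
ee_rot: [0.999, 0.043, 0.0, -0.001]
ft_force: [0.4, 0.7, 7.0]
grip_width: 0.129
grasp_force: 43.1
```

Request:
apply_moves:
  rows:
    - {"x": 0,"y": 1,"z": 0,"ax": 0,"ay": 0,"az": 0,"gripper": 1}
    - {"x": 0,"y": 1,"z": 0,"ax": 0,"ay": 0,"az": 0,"gripper": 1}
    - {"x": 0,"y": 0,"z": 0,"ax": 0,"ay": 0,"az": 0,"gripper": 1}
    - {"x": 0,"y": 0,"z": 0,"ax": 0,"ay": 0,"az": 0,"gripper": 1}

```text
clock: 17.92
position: [0.4374, -0.2956, 0.0768]
ee_rot: [0.999, 0.044, -0.0, -0.003]
ft_force: [-1.9, 7.5, 14.1]
grip_width: 0.128
grasp_force: 43.9
```

Request:
apply_moves:
  rows:
    - {"x": 0,"y": 1,"z": 0,"ax": 0,"ay": 0,"az": 0,"gripper": 1}
    - {"x": 0,"y": 1,"z": 0,"ax": 0,"ay": 0,"az": 0,"gripper": 1}
    - {"x": 0,"y": 0,"z": 0,"ax": 0,"ay": 0,"az": 0,"gripper": 1}
    - {"x": 0,"y": 0,"z": 0,"ax": 0,"ay": 0,"az": 0,"gripper": 1}

```text
clock: 18.25
position: [0.4375, -0.2956, 0.0767]
ee_rot: [0.999, 0.044, -0.001, -0.004]
ft_force: [-4.5, 16.0, 22.3]
grip_width: 0.122
grasp_force: 45.0
```

Request:
apply_moves:
  rows:
    - {"x": 0,"y": -3.5,"z": 0,"ax": 0,"ay": 0,"az": 0,"gripper": 1}
    - {"x": 0,"y": 0,"z": 0,"ax": 0,"ay": 0,"az": 0,"gripper": 0.6}
    - {"x": 0,"y": 0,"z": 0,"ax": 0,"ay": 0,"az": 0,"gripper": 0.4}
    - {"x": 0,"y": 0,"z": 0,"ax": 0,"ay": 0,"az": 0,"gripper": 0.3}
    - {"x": 0,"y": 0,"z": -5,"ax": 0,"ay": 0,"az": 0,"gripper": 0.3}

```text
clock: 18.67
position: [0.4354, -0.295, 0.0801]
ee_rot: [0.999, 0.043, -0.002, -0.002]
ft_force: [-0.3, 0.3, 1.4]
grip_width: 0.682
grasp_force: 0.0
```

Request:
apply_moves:
  rows:
    - {"x": 0,"y": 0,"z": -20,"ax": 0,"ay": 0,"az": 0,"gripper": 0.3}
    - {"x": 0,"y": 0,"z": -35,"ax": 0,"ay": 0,"az": 0,"gripper": 0.3}
    - {"x": 0,"y": 0,"z": -35,"ax": 0,"ay": 0,"az": 0,"gripper": 0.3}
    - {"x": -8,"y": -24,"z": -30,"ax": 0,"ay": 0,"az": 0,"gripper": 0.3}
    - {"x": -8,"y": -24,"z": -30,"ax": 0,"ay": 0,"az": 0,"gripper": 0.3}

```text
clock: 19.08
position: [0.419, -0.2572, 0.2234]
ee_rot: [0.999, 0.041, -0.002, -0.001]
ft_force: [0.1, 2.5, 1.3]
grip_width: 0.7
grasp_force: 0.0
```

Request:
apply_moves:
  rows:
    - {"x": -8,"y": -24,"z": -30,"ax": 0,"ay": 0,"az": 0,"gripper": 0.3}
    - {"x": -8,"y": -24,"z": -20,"ax": 0,"ay": 0,"az": 0,"gripper": 0.3}
    - {"x": -6,"y": -24,"z": 0,"ax": 0,"ay": 0,"az": 0,"gripper": 0.3}
    - {"x": 0,"y": 0,"z": 0,"ax": 0,"ay": 0,"az": 0,"gripper": 0.3}
    - {"x": 0,"y": 0,"z": 0,"ax": 0,"ay": 0,"az": 0,"gripper": 0.3}

```text
clock: 19.5
position: [0.3936, -0.1883, 0.2675]
ee_rot: [0.999, 0.045, -0.001, -0.003]
ft_force: [-0.5, 0.3, -0.7]
grip_width: 0.698
grasp_force: 0.0
```

Request:
apply_moves:
  rows:
    - {"x": 0,"y": 0,"z": 0,"ax": 0,"ay": 0,"az": 0,"gripper": 0.3}
    - {"x": 0,"y": 0,"z": 0,"ax": 0,"ay": 0,"az": 0,"gripper": 0.3}

```text
clock: 19.67
position: [0.3934, -0.19, 0.2668]
ee_rot: [0.999, 0.043, -0.002, -0.003]
ft_force: [-0.4, -0.7, -0.5]
grip_width: 0.698
grasp_force: 0.0
```

Run:
```python
from h import *
import pickle
w=camera("wrist"); t=camera("top"); s=camera("side"); pickle.dump((w,t,s),open("m6.pkl","wb"))
need([.4,-.17,.28],-85.06)
p,M=np.array([.4256,-.1742,0]),R.from_euler('z',.0863).as_matrix()
for n,L in dict(o1=(64,102.5,95),o2=(-64,102.5,95),o3=(64,-102.5,95),o4=(-64,-102.5,95),s1=(2,90,34),s2=(18,90,34),s3=(2,-60,34),s4=(18,-60,34),ph=(-36,0,76)).items(): print(n,proj(w,M@np.array(L)/1000+p).round(0)[0])
a=crop(w["color"],120,0,520,300,2,20)
cv2.imwrite("pics/m6.png",a)
```

```text
pos [ 0.3935 -0.1896  0.2668] yaw_y -85.1 need [  8.1 -19.  -13.2] [-0.3  0.3  0. ] q [-0.7  -0.29  0.89  1.86  0.22  1.47 -1.34]
o1 [207.  85.]
o2 [217. 207.]
o3 [410.  85.]
o4 [402. 207.]
s1 [238. 142.]
s2 [237. 129.]
s3 [359. 142.]
s4 [359. 128.]
ph [310. 178.]
```

View pics/m6.png

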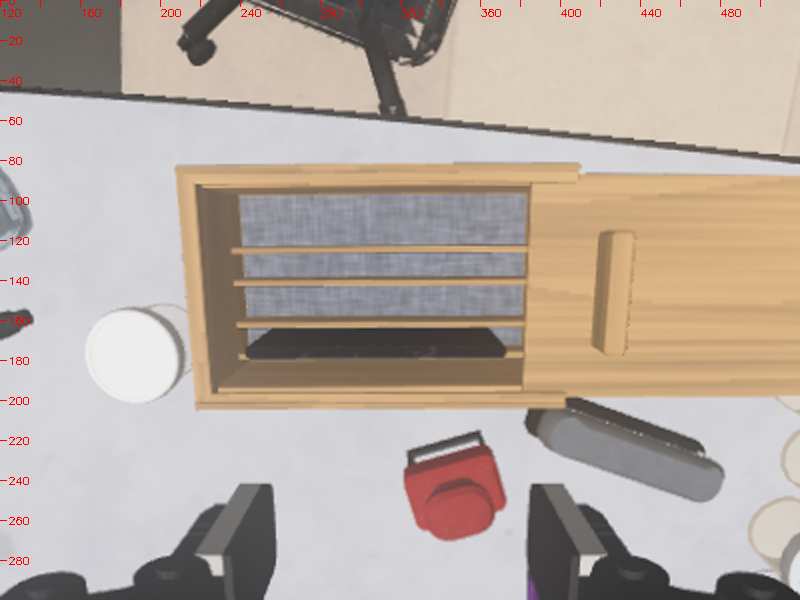

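The last picture shows the cover fully open with its bar at (424,146). The other phone lies at (310,172), and the empty slot runs between the slat lines at rows 126 and 140. I measure the slot from this while moving to the stand.

Request:
apply_moves:
  rows:
    - {"x": 4,"y": -16,"z": 0,"ax": 0,"ay": 0,"az": 0,"gripper": 0.3}
    - {"x": 8,"y": -32,"z": 0,"ax": 0,"ay": 0,"az": 0,"gripper": 0.3}
    - {"x": 8,"y": -32,"z": 0,"ax": 0,"ay": 0,"az": 0,"gripper": 0.3}
    - {"x": 8,"y": -32,"z": 0,"ax": 0,"ay": 0,"az": 0,"gripper": 0.3}
    - {"x": 8,"y": -32,"z": 0,"ax": 0,"ay": 0,"az": 0,"gripper": 0.3}

```text
clock: 20.23
position: [0.417, -0.0412, 0.2675]
ee_rot: [0.999, 0.043, -0.002, -0.003]
ft_force: [1.4, -0.3, 0.9]
grip_width: 0.703
grasp_force: 0.0
```

Request:
apply_moves:
  rows:
    - {"x": 8,"y": -32,"z": 0,"ax": 0,"ay": 0,"az": 0,"gripper": 0.3}
    - {"x": 8,"y": -32,"z": 0,"ax": 0,"ay": 0,"az": 0,"gripper": 0.3}
    - {"x": 8,"y": -32,"z": 0,"ax": 0,"ay": 0,"az": 0,"gripper": 0.3}
    - {"x": 8,"y": -32,"z": 0,"ax": 0,"ay": 0,"az": 0,"gripper": 0.3}
    - {"x": 8,"y": -32,"z": 0,"ax": 0,"ay": 0,"az": 0,"gripper": 0.3}

```text
clock: 20.65
position: [0.443, 0.122, 0.2681]
ee_rot: [0.999, 0.044, -0.002, -0.003]
ft_force: [0.8, 0.5, -1.3]
grip_width: 0.702
grasp_force: 0.0
```

Request:
apply_moves:
  rows:
    - {"x": 8,"y": -32,"z": 0,"ax": 0,"ay": 0,"az": 0,"gripper": 0.3}
    - {"x": 8,"y": -32,"z": 0,"ax": 0,"ay": 0,"az": 0,"gripper": 0.3}
    - {"x": 8,"y": -32,"z": 0,"ax": 0,"ay": 0,"az": 0,"gripper": 0.3}
    - {"x": 8,"y": -32,"z": 0,"ax": 0,"ay": 0,"az": 0,"gripper": 0.3}
    - {"x": 7,"y": -24,"z": 0,"ax": 0,"ay": 0,"az": 0,"gripper": 0.3}

```text
clock: 21.07
position: [0.4681, 0.2782, 0.2683]
ee_rot: [0.999, 0.045, -0.002, -0.002]
ft_force: [0.2, 0.2, -0.1]
grip_width: 0.703
grasp_force: 0.0
```

Request:
apply_moves:
  rows:
    - {"x": 0,"y": 0,"z": 0,"ax": 0,"ay": 0,"az": -7,"gripper": 0.3}
    - {"x": 0,"y": 0,"z": 0,"ax": 0,"ay": 0,"az": -7,"gripper": 0.3}
    - {"x": 0,"y": 0,"z": 0,"ax": 0,"ay": 0,"az": -7,"gripper": 0.3}
    - {"x": 0,"y": 0,"z": 0,"ax": 0,"ay": 0,"az": -7,"gripper": 0.3}
    - {"x": 0,"y": 0,"z": 0,"ax": 0,"ay": 0,"az": -7,"gripper": 0.3}

```text
clock: 21.48
position: [0.4686, 0.2752, 0.2685]
ee_rot: [0.939, 0.345, -0.002, -0.003]
ft_force: [0.6, -0.9, 0.2]
grip_width: 0.702
grasp_force: 0.0
```

Request:
apply_moves:
  rows:
    - {"x": 0,"y": 0,"z": 0,"ax": 0,"ay": 0,"az": -7,"gripper": 0.3}
    - {"x": 0,"y": 0,"z": 0,"ax": 0,"ay": 0,"az": -7,"gripper": 0.3}
    - {"x": 0,"y": 0,"z": 0,"ax": 0,"ay": 0,"az": -7,"gripper": 0.3}
    - {"x": 0,"y": 0,"z": 0,"ax": 0,"ay": 0,"az": -7,"gripper": 0.3}
    - {"x": 0,"y": 0,"z": 0,"ax": 0,"ay": 0,"az": -7,"gripper": 0.3}

```text
clock: 21.9
position: [0.4686, 0.2752, 0.2686]
ee_rot: [0.792, 0.611, -0.001, -0.003]
ft_force: [0.4, -0.3, 0.4]
grip_width: 0.704
grasp_force: 0.0
```

Request:
apply_moves:
  rows:
    - {"x": 0,"y": 0,"z": 0,"ax": 0,"ay": 0,"az": -7,"gripper": 0.4}
    - {"x": 0,"y": 0,"z": 0,"ax": 0,"ay": 0,"az": -7,"gripper": 0.4}
    - {"x": 0,"y": 0,"z": 0,"ax": 0,"ay": 0,"az": -1.5,"gripper": 0.4}
    - {"x": 0,"y": 0,"z": 0,"ax": 0,"ay": 0,"az": 0,"gripper": 0.4}
    - {"x": 0,"y": 0,"z": 0,"ax": 0,"ay": 0,"az": 0,"gripper": 0.4}

```text
clock: 22.32
position: [0.4685, 0.2752, 0.2688]
ee_rot: [0.705, 0.71, -0.0, -0.003]
ft_force: [-0.2, 0.3, -0.3]
grip_width: 0.598
grasp_force: 0.0
```

Run:
```python
from h import *
import pickle
from scipy.optimize import least_squares
w,t,s=pickle.load(open("m6.pkl","rb"))
a=at_z(w,(237,133.3),.034);b=at_z(w,(383,132.4),.034);print("slot line",a.round(4),b.round(4),"yaw",np.arctan2(*( -(a-b)[[0,1]]*[1,-1])).round(4))
obs=[((64,102.5,95),(209,83.5)),((-64,102.5,95),(218.5,204)),((2,90,34),(237.5,139.5)),((18,90,34),(236.5,127)),((2,-60,34),(359,138.7)),((18,-60,34),(359,126)),((31,-122,115),(425,116)),((-31,-122,115),(427.5,176.5))]
def r(p):
    M=R.from_euler('z',p[2]).as_matrix(); X=[M@np.array(L)/1000+[p[0],p[1],0] for L,_ in obs]
    e=proj(w,X)-np.array([u for _,u in obs]); e[2:6,0]=0; return e.ravel()
q=least_squares(r,[.4256,-.1742,.0863],loss="soft_l1"); print("box wrist",q.x.round(4),q.fun.round(1))
# phone from wrist now
c=camera("wrist"); pickle.dump(c,open("w7.pkl","wb")); cv2.imwrite("pics/w7.png",c["color"][:,:,::-1])
g=c["color"].max(2); m=(g<40).astype(np.uint8); n,l,st,ce=cv2.connectedComponentsWithStats(m)
for i in range(1,n):
    if st[i,4]>800: 
        k=max(cv2.findContours((l==i).astype(np.uint8),0,2)[0],key=len); print(st[i],cv2.approxPolyDP(k,6,True)[:,0].tolist())
for C in [(.4382,.3193,3.1494)]:
    M=R.from_euler('z',C[2]).as_matrix()@np.c_[[0,1,0],[-.5,0,.75**.5],[.75**.5,0,.5]]
    print("pred",proj(c,[np.array([C[0],C[1],.058])+M@[x,y,.004] for y in(.035,-.035) for x in(.075,-.075)]).round(0).tolist())
need([.488,.319,.145],.45)
```

```text
slot line [ 0.4304 -0.0826  0.034 ] [ 0.4466 -0.2619  0.034 ] yaw 0.0902
box wrist [ 0.4285 -0.174   0.0909] [-2.5 -0.6 -1.2  0.6  0.   0.5  0.  -0.2  0.   0.4  0.  -0.2  8.2 -1.
  0.7  1.3]
[ 580  281   60   81 1094] [[639, 281], [622, 311], [583, 289], [588, 294], [580, 300], [615, 323], [593, 357], [599, 361]]
pred [[306.0, 205.0], [304.0, 63.0], [281.0, 193.0], [277.0, 71.0]]
pos [0.4684 0.2753 0.2689] yaw_y 0.4 need [ 43.   20.4 124. ] [-0.3 -0.3 -0. ] q [-0.92  0.12  0.35  1.6  -0.05  1.43 -0.57]
```

Run:
```python
from h import *
import pickle
from scipy.optimize import least_squares
c=pickle.load(open("w7.pkl","rb")); g=c["color"].max(2)[30:240,240:350]
print(np.percentile(g,[0,1,5,10,20,50]))
m=(g<60).astype(np.uint8); n,l,st,ce=cv2.connectedComponentsWithStats(m)
for i in range(1,n):
    if st[i,4]>300:
        k=max(cv2.findContours((l==i).astype(np.uint8),0,2)[0],key=len); print(st[i],(cv2.approxPolyDP(k,4,True)[:,0]+[240,30]).tolist())
print(g[100:104:3,::4])
```

```text
[ 75.  76.  78.  80. 156. 219.]
[[219 218 217 217 217 214 214 214 210 213  78  77  77  77  76  75  78  78
  207 206 206 207 218 218 219 219 219 220]
 [220 218 217 217 217 213 212 213 213 201  78  77  76  76  76  76  79  77
  213 213 213 214 218 218 219 219 218 220]]
```

```bash
cat > ph.py <<'E'
from h import *
import pickle
from scipy.optimize import least_squares
c=pickle.load(open("w7.pkl","rb")); g=c["color"].max(2)[30:240,240:350]
m=(g<140).astype(np.uint8); n,l,st,ce=cv2.connectedComponentsWithStats(m)
i=1+st[1:,4].argmax(); k=max(cv2.findContours((l==i).astype(np.uint8),0,2)[0],key=len)
print(st[i],(cv2.approxPolyDP(k,3,True)[:,0]+[240,30]).tolist())
for y in(60,70,80,120,160,180,190,195,200,205):
    xs=np.where(l[y-30]==i)[0]; print(y,(xs.min()+240,xs.max()+240) if len(xs) else None)
E
python3 ph.py
```

```text
[  38   36   33  140 4016] [[303, 66], [279, 74], [281, 193], [308, 205], [310, 69]]
60 None
70 (np.int64(289), np.int64(310))
80 (np.int64(278), np.int64(310))
120 (np.int64(279), np.int64(309))
160 (np.int64(280), np.int64(309))
180 (np.int64(281), np.int64(309))
190 (np.int64(281), np.int64(309))
195 (np.int64(284), np.int64(309))
200 (np.int64(294), np.int64(309))
205 (np.int64(304), np.int64(308))
```

```bash
cat > ph2.py <<'E'
from h import *
import pickle
from scipy.optimize import least_squares
c=pickle.load(open("w7.pkl","rb"))
def frame(a): return R.from_euler('z',a).as_matrix()@np.c_[[0,1,0],[-.5,0,.75**.5],[.75**.5,0,.5]]
obs=[((.075,-.035,.004),(281,193)),((-.075,-.035,.004),(278.5,73.5)),((.075,.035,-.004),(309.5,204)),((-.075,.035,-.004),(310,68.5))]
def r(p): 
    e=proj(c,[np.array([p[0],p[1],.058])+frame(p[2])@L for L,_ in obs])-np.array([u for _,u in obs]); return e.ravel()
q=least_squares(r,[.438,.319,3.1494]); print(q.x.round(4),q.fun.round(1))
C=np.array([.5*(q.x[0]+.4382),.5*(q.x[1]+.3193),.058]); a=.5*(q.x[2]+3.1494); F=frame(a); print(C,a)
z=-F[:,1]; y=-F[:,2]; M=np.c_[np.cross(y,z),y,z]
need(C+F[:,1]*.10,M=M); need(C-F[:,1]*.014,M=M)
E
python3 ph2.py
```

```text
[0.4375 0.3169 3.1356] [-1.2  1.4 -0.9 -0.5  0.8  2.5  1.  -2.6]
[0.43786281 0.31810342 0.058     ] 3.142475231439111
pos [0.4684 0.2753 0.2689] yaw_y 0.4 need [ 42.1  20.3 124.4] [29.7 -0.2  0.4] q [-0.92  0.12  0.35  1.6  -0.05  1.43 -0.57]
pos [0.4684 0.2753 0.2689] yaw_y 0.4 need [ 42.  -36.2 223.4] [29.7 -0.2  0.4] q [-0.92  0.12  0.35  1.6  -0.05  1.43 -0.57]
```

Request:
apply_moves:
  rows:
    - {"x": 21,"y": 10,"z": 20,"ax": 0,"ay": 0,"az": 0,"gripper": 0.5}
    - {"x": 21,"y": 10,"z": 20,"ax": 0,"ay": 0,"az": 0,"gripper": 0.5}
    - {"x": 0,"y": 0,"z": 0,"ax": 6,"ay": 0,"az": 0,"gripper": 0.5}
    - {"x": 0,"y": 0,"z": 0,"ax": 6,"ay": 0,"az": 0,"gripper": 0.5}
    - {"x": 0,"y": 0,"z": 0,"ax": 6,"ay": 0,"az": 0,"gripper": 0.5}

```text
clock: 22.78
position: [0.4874, 0.3187, 0.2298]
ee_rot: [0.694, 0.702, -0.112, -0.115]
ft_force: [0.6, 0.0, 0.6]
grip_width: 0.5
grasp_force: 0.0
```

Request:
apply_moves:
  rows:
    - {"x": 0,"y": 0,"z": 0,"ax": 6,"ay": 0,"az": 0,"gripper": 0.5}
    - {"x": 0,"y": 0,"z": 0,"ax": 6,"ay": 0,"az": 0,"gripper": 0.5}
    - {"x": 0,"y": 0,"z": 0,"ax": 0,"ay": 0,"az": 0,"gripper": 0.5}
    - {"x": 0,"y": 0,"z": 0,"ax": 0,"ay": 0,"az": 0,"gripper": 0.5}
    - {"x": 0,"y": 0,"z": 0,"ax": 0,"ay": 0,"az": 0,"gripper": 0.5}

```text
clock: 23.2
position: [0.4879, 0.3181, 0.2296]
ee_rot: [0.679, 0.686, -0.183, -0.185]
ft_force: [0.2, 0.7, 0.5]
grip_width: 0.5
grasp_force: 0.0
```

```bash
python3 ph2.py
```

```text
[0.4375 0.3169 3.1356] [-1.2  1.4 -0.9 -0.5  0.8  2.5  1.  -2.6]
[0.43786281 0.31810342 0.058     ] 3.142475231439111
pos [0.4879 0.3181 0.2296] yaw_y 0.7 need [-0.4 42.6 73.5] [-0.1 -0.   0.6] q [-0.7   0.63  0.33  1.14 -0.4   1.89 -0.4 ]
pos [0.4879 0.3181 0.2296] yaw_y 0.7 need [ -0.5  42.8 187.5] [-0.1 -0.   0.6] q [-0.7   0.63  0.33  1.14 -0.4   1.89 -0.4 ]
```

Request:
apply_moves:
  rows:
    - {"x": 0,"y": 21,"z": 10,"ax": 0,"ay": 0,"az": 0.5,"gripper": 0.5}
    - {"x": 0,"y": 21.7,"z": 20,"ax": 0,"ay": 0,"az": 0,"gripper": 0.5}
    - {"x": 0,"y": 0,"z": 25,"ax": 0,"ay": 0,"az": 0,"gripper": 0.5}
    - {"x": 0,"y": 0,"z": 25,"ax": 0,"ay": 0,"az": 0,"gripper": 0.5}
    - {"x": 0,"y": 0,"z": 0,"ax": 0,"ay": 0,"az": 0,"gripper": 0.5}

```text
clock: 23.62
position: [0.4807, 0.3189, 0.1372]
ee_rot: [0.681, 0.684, -0.185, -0.185]
ft_force: [-1.4, -0.2, -0.5]
grip_width: 0.498
grasp_force: 0.0
```

Request:
apply_moves:
  rows:
    - {"x": 0,"y": 0,"z": 0,"ax": 0,"ay": 0,"az": 0,"gripper": 0.5}
    - {"x": 0,"y": 0,"z": 0,"ax": 0,"ay": 0,"az": 0,"gripper": 0.5}

```text
clock: 23.78
position: [0.4851, 0.3189, 0.1417]
ee_rot: [0.682, 0.684, -0.182, -0.184]
ft_force: [-1.1, -0.1, 0.5]
grip_width: 0.502
grasp_force: 0.0
```

```bash
python3 ph2.py
python3 - <<'E'
from h import *
import pickle
c=camera("wrist"); cv2.imwrite("pics/w8.png",np.hstack([crop(c["color"],200,100,440,400,2,20)])); pickle.dump(c,open("w8.pkl","wb"))
E
```

```text
[0.4375 0.3169 3.1356] [-1.2  1.4 -0.9 -0.5  0.8  2.5  1.  -2.6]
[0.43786281 0.31810342 0.058     ] 3.142475231439111
pos [0.4851 0.3189 0.1417] yaw_y 0.3 need [-0.8  0.9 -3.9] [-0.  -0.1  0.2] q [-0.71  0.67  0.32  1.25 -0.4   1.74 -0.37]
pos [0.4851 0.3189 0.1417] yaw_y 0.3 need [ -1.    0.9 110.1] [-0.  -0.1  0.2] q [-0.71  0.67  0.32  1.25 -0.4   1.74 -0.37]
```

View pics/w8.png

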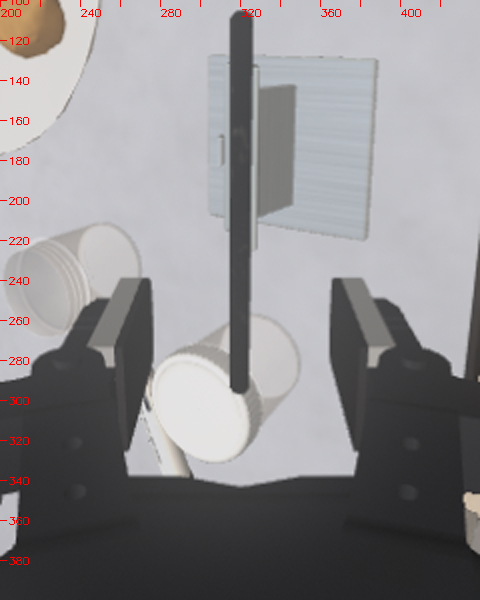

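The view along the slope shows the phone edge-on at column 320, centred between the fingers (276–365) and parallel to them. Going in.

Request:
apply_moves:
  newtons: 50
  rows:
    - {"x": 0,"y": 0.5,"z": 20,"ax": 0,"ay": 0,"az": 0,"gripper": 0.5}
    - {"x": 0,"y": 0,"z": 30,"ax": 0,"ay": 0,"az": 0,"gripper": 0.5}
    - {"x": 0,"y": 0,"z": 30,"ax": 0,"ay": 0,"az": 0,"gripper": 0.5}
    - {"x": 0,"y": 0,"z": 18,"ax": 0,"ay": 0,"az": 0,"gripper": 0.5}
    - {"x": 0,"y": 0,"z": 10,"ax": 0,"ay": 0,"az": 0,"gripper": 0.5}

```text
clock: 24.25
position: [0.4297, 0.3184, 0.0449]
ee_rot: [0.682, 0.684, -0.184, -0.185]
ft_force: [-0.6, 0.2, -0.1]
grip_width: 0.5
grasp_force: 0.0
```

Request:
apply_moves:
  rows:
    - {"x": 0,"y": 0,"z": 0,"ax": 0,"ay": 0,"az": 0,"gripper": 0.5}
    - {"x": 0,"y": 0,"z": 0,"ax": 0,"ay": 0,"az": 0,"gripper": 0.5}
    - {"x": 0,"y": 0,"z": 0,"ax": 0,"ay": 0,"az": 0,"gripper": 0.7}
    - {"x": 0,"y": 0,"z": 0,"ax": 0,"ay": 0,"az": 0,"gripper": 0.8}
    - {"x": 0,"y": 0,"z": 0,"ax": 0,"ay": 0,"az": 0,"gripper": 0.85}

```text
clock: 24.67
position: [0.4314, 0.3183, 0.0462]
ee_rot: [0.682, 0.683, -0.183, -0.184]
ft_force: [0.4, -0.7, -0.4]
grip_width: 0.15
grasp_force: 0.0
```

```bash
python3 ph2.py; python3 -c "
from h import *;o=get_obs();print(o['ft_force'],o['grip_width'])"
```

```text
[0.4375 0.3169 3.1356] [-1.2  1.4 -0.9 -0.5  0.8  2.5  1.  -2.6]
[0.43786281 0.31810342 0.058     ] 3.142475231439111
pos [0.4314 0.3183 0.0462] yaw_y 0.1 need [-1.000e-01 -6.000e-01 -1.135e+02] [-0.1 -0.1  0.1] q [-0.75  0.67  0.3   1.48 -0.41  1.52 -0.34]
pos [0.4314 0.3183 0.0462] yaw_y 0.1 need [-0.2 -0.3  0.5] [-0.1 -0.1  0.1] q [-0.75  0.67  0.3   1.48 -0.41  1.52 -0.34]
[ 0.43165648 -0.70768588 -0.35916043] 0.1501525698378272
```

Now close, then pull out along the slope.

Request:
apply_moves:
  newtons: 50
  rows:
    - {"x": 0,"y": 0,"z": 0,"ax": 0,"ay": 0,"az": 0,"gripper": 1}
    - {"x": 0,"y": 0,"z": 0,"ax": 0,"ay": 0,"az": 0,"gripper": 1}
    - {"x": 0,"y": 0,"z": 0,"ax": 0,"ay": 0,"az": 0,"gripper": 1}
    - {"x": 0,"y": 0,"z": 0,"ax": 0,"ay": 0,"az": 0,"gripper": 1}
    - {"x": 0,"y": 0,"z": -3,"ax": 0,"ay": 0,"az": 0,"gripper": 1}

```text
clock: 25.08
position: [0.431, 0.3182, 0.0481]
ee_rot: [0.682, 0.683, -0.185, -0.185]
ft_force: [-5.0, -0.0, -1.4]
grip_width: 0.087
grasp_force: 48.5
```

Request:
apply_moves:
  rows:
    - {"x": 0,"y": 0,"z": -3,"ax": 0,"ay": 0,"az": 0,"gripper": 1}
    - {"x": 0,"y": 0,"z": -6,"ax": 0,"ay": 0,"az": 0,"gripper": 1}
    - {"x": 0,"y": 0,"z": -10,"ax": 0,"ay": 0,"az": 0,"gripper": 1}
    - {"x": 0,"y": 0,"z": -15,"ax": 0,"ay": 0,"az": 0,"gripper": 1}
    - {"x": 0,"y": 0,"z": -20,"ax": 0,"ay": 0,"az": 0,"gripper": 1}

```text
clock: 25.5
position: [0.4595, 0.3179, 0.0948]
ee_rot: [0.682, 0.683, -0.184, -0.184]
ft_force: [0.7, -0.5, -1.9]
grip_width: 0.079
grasp_force: 48.6
```

Request:
apply_moves:
  rows:
    - {"x": 0,"y": 0,"z": -25,"ax": 0,"ay": 0,"az": 0,"gripper": 1}
    - {"x": 0,"y": 0,"z": -30,"ax": 0,"ay": 0,"az": 0,"gripper": 1}
    - {"x": 0,"y": 0,"z": -25,"ax": 0,"ay": 0,"az": 0,"gripper": 1}
    - {"x": 0,"y": 0,"z": 0,"ax": 0,"ay": 0,"az": 0,"gripper": 1}

```text
clock: 25.83
position: [0.5039, 0.3177, 0.1684]
ee_rot: [0.683, 0.684, -0.18, -0.183]
ft_force: [1.3, -0.5, -1.7]
grip_width: 0.079
grasp_force: 49.0
```

```bash
python3 -c "
from h import *
import pickle
o=get_obs();print(o['ft_force'],o['torque'],o['grip_width']); need([.46,.30,.32],0.0)
c=camera('wrist'); pickle.dump(c,open('w9.pkl','wb'))
g=c['color'].max(2); m=((g<95)).astype(np.uint8); 
for y in range(100,300,20):
    xs=np.where(m[y,280:360])[0]; print(y,(xs.min()+280,xs.max()+280) if len(xs) else None)"
```

```text
[ 1.25154293 -0.5147091  -1.74466341] [-0.00969052 -0.84889164 -0.02867801] 0.0792509406104079
pos [0.5039 0.3177 0.1684] yaw_y 0.1 need [ -17.2 -113.3 -110. ] [-29.7  -0.2   0. ] q [-0.69  0.69  0.33  1.17 -0.4   1.8  -0.37]
100 (np.int64(310), np.int64(330))
120 (np.int64(310), np.int64(330))
140 (np.int64(310), np.int64(330))
160 (np.int64(310), np.int64(330))
180 (np.int64(310), np.int64(330))
200 (np.int64(310), np.int64(329))
220 (np.int64(311), np.int64(329))
240 (np.int64(310), np.int64(331))
260 (np.int64(281), np.int64(359))
280 (np.int64(280), np.int64(359))
```

Request:
apply_moves:
  rows:
    - {"x": 0,"y": -12,"z": -20,"ax": 0,"ay": 0,"az": 0,"gripper": 1}
    - {"x": 0,"y": -18,"z": -30,"ax": 0,"ay": 0,"az": 0,"gripper": 1}
    - {"x": 0,"y": -18,"z": -30,"ax": 0,"ay": 0,"az": 0,"gripper": 1}
    - {"x": 0,"y": -12,"z": -20,"ax": 0,"ay": 0,"az": 0,"gripper": 1}
    - {"x": 0,"y": 0,"z": 0,"ax": -5,"ay": 0,"az": 0,"gripper": 1}

```text
clock: 26.3
position: [0.4997, 0.3172, 0.2814]
ee_rot: [0.69, 0.69, -0.154, -0.154]
ft_force: [0.4, 0.6, -3.2]
grip_width: 0.082
grasp_force: 49.4
```

Request:
apply_moves:
  rows:
    - {"x": 0,"y": 0,"z": 0,"ax": -5,"ay": 0,"az": 0,"gripper": 1}
    - {"x": 0,"y": 0,"z": 0,"ax": -5,"ay": 0,"az": 0,"gripper": 1}
    - {"x": 0,"y": 0,"z": 0,"ax": -5,"ay": 0,"az": 0,"gripper": 1}
    - {"x": 0,"y": 0,"z": 0,"ax": -5,"ay": 0,"az": 0,"gripper": 1}
    - {"x": 0,"y": 0,"z": 0,"ax": -5,"ay": 0,"az": 0,"gripper": 1}

```text
clock: 26.72
position: [0.4978, 0.318, 0.28]
ee_rot: [0.706, 0.708, 0.001, -0.001]
ft_force: [-0.4, 0.2, -2.6]
grip_width: 0.079
grasp_force: 49.3
```

Request:
apply_moves:
  rows:
    - {"x": 0,"y": 0,"z": 0,"ax": 0,"ay": 0,"az": -2.5,"gripper": 1}
    - {"x": 0,"y": 0,"z": 0,"ax": 0,"ay": 0,"az": -2.5,"gripper": 1}
    - {"x": 0,"y": 0,"z": 0,"ax": 0,"ay": 0,"az": 0,"gripper": 1}

```text
clock: 26.97
position: [0.497, 0.318, 0.2799]
ee_rot: [0.674, 0.739, -0.001, -0.002]
ft_force: [0.4, 0.3, -1.8]
grip_width: 0.078
grasp_force: 49.8
```

```bash
python3 -c "
from h import *
need([.438,-.169,.28],5.2)"
```

```text
pos [0.497  0.318  0.2799] yaw_y 5.3 need [-4.796e+02 -1.035e+02 -4.000e-01] [-0.3 -0.1  0.1] q [-0.94  0.23  0.36  1.46 -0.08  1.47 -0.49]
```

Request:
apply_moves:
  rows:
    - {"x": -12,"y": -3,"z": -4,"ax": 0,"ay": 0,"az": 0,"gripper": 1}
    - {"x": -24,"y": -5,"z": -4,"ax": 0,"ay": 0,"az": 0,"gripper": 1}
    - {"x": -32,"y": -7,"z": 0,"ax": 0,"ay": 0,"az": 0,"gripper": 1}
    - {"x": -32,"y": -7,"z": 0,"ax": 0,"ay": 0,"az": 0,"gripper": 1}
    - {"x": -32,"y": -7,"z": 0,"ax": 0,"ay": 0,"az": 0,"gripper": 1}

```text
clock: 27.38
position: [0.4804, 0.1814, 0.2879]
ee_rot: [0.676, 0.737, -0.001, -0.002]
ft_force: [0.4, 0.8, -2.0]
grip_width: 0.083
grasp_force: 49.7
```

Request:
apply_moves:
  rows:
    - {"x": -32,"y": -7,"z": 0,"ax": 0,"ay": 0,"az": 0,"gripper": 1}
    - {"x": -32,"y": -7,"z": 0,"ax": 0,"ay": 0,"az": 0,"gripper": 1}
    - {"x": -32,"y": -7,"z": 0,"ax": 0,"ay": 0,"az": 0,"gripper": 1}
    - {"x": -32,"y": -7,"z": 0,"ax": 0,"ay": 0,"az": 0,"gripper": 1}
    - {"x": -32,"y": -7,"z": 0,"ax": 0,"ay": 0,"az": 0,"gripper": 1}

```text
clock: 27.8
position: [0.4593, 0.0188, 0.2878]
ee_rot: [0.676, 0.737, -0.001, -0.002]
ft_force: [0.6, 0.2, -2.5]
grip_width: 0.076
grasp_force: 49.7
```

Request:
apply_moves:
  rows:
    - {"x": -32,"y": -7,"z": 0,"ax": 0,"ay": 0,"az": 0,"gripper": 1}
    - {"x": -32,"y": -7,"z": 0,"ax": 0,"ay": 0,"az": 0,"gripper": 1}
    - {"x": -32,"y": -7,"z": 0,"ax": 0,"ay": 0,"az": 0,"gripper": 1}
    - {"x": -32,"y": -7,"z": 0,"ax": 0,"ay": 0,"az": 0,"gripper": 1}
    - {"x": -32,"y": -7,"z": 0,"ax": 0,"ay": 0,"az": 0,"gripper": 1}

```text
clock: 28.22
position: [0.4382, -0.1436, 0.2878]
ee_rot: [0.676, 0.737, -0.001, -0.002]
ft_force: [0.8, -0.1, -2.2]
grip_width: 0.082
grasp_force: 49.7
```

Request:
apply_moves:
  rows:
    - {"x": -20,"y": -4,"z": 0,"ax": 0,"ay": 0,"az": 0,"gripper": 1}
    - {"x": -8,"y": 0,"z": 0,"ax": 0,"ay": 0,"az": 0,"gripper": 1}
    - {"x": 0,"y": 0,"z": 0,"ax": 0,"ay": 0,"az": 0,"gripper": 1}
    - {"x": 0,"y": 0,"z": 0,"ax": 0,"ay": 0,"az": 0,"gripper": 1}

```text
clock: 28.55
position: [0.4377, -0.1689, 0.2877]
ee_rot: [0.675, 0.737, -0.001, -0.002]
ft_force: [-0.8, 0.8, -1.6]
grip_width: 0.079
grasp_force: 49.7
```

```bash
python3 -c "
from h import *
need([.438,-.169,.0275],5.2); o=get_obs(); print(o['ft_force'],o['torque'])"
```

```text
pos [ 0.4377 -0.1689  0.2877] yaw_y 5.0 need [ -0.6   1.4 260.2] [-0.3 -0.1 -0.2] q [-0.57 -0.12  0.78  1.75  0.08  1.48  0.29]
[-0.80010199  0.84300183 -1.59336127] [0.04984551 0.00674441 0.05965195]
```

Request:
apply_moves:
  rows:
    - {"x": 0,"y": 0,"z": 30,"ax": 0,"ay": 0,"az": 0,"gripper": 1}
    - {"x": 0,"y": 0,"z": 40,"ax": 0,"ay": 0,"az": 0,"gripper": 1}
    - {"x": 0,"y": 0,"z": 40,"ax": 0,"ay": 0,"az": -0.3,"gripper": 1}
    - {"x": 0,"y": 0,"z": 25,"ax": 0,"ay": 0,"az": 0,"gripper": 1}
    - {"x": 0,"y": 0,"z": 0,"ax": 0,"ay": 0,"az": 0,"gripper": 1}

```text
clock: 28.97
position: [0.4344, -0.1667, 0.1483]
ee_rot: [0.672, 0.74, -0.004, -0.005]
ft_force: [-1.2, -0.1, -2.7]
grip_width: 0.08
grasp_force: 49.8
```

Request:
apply_moves:
  rows:
    - {"x": 0,"y": 0,"z": 0,"ax": 0,"ay": 0,"az": 0,"gripper": 1}
    - {"x": 0,"y": 0,"z": 0,"ax": 0,"ay": 0,"az": 0,"gripper": 1}

```text
clock: 29.13
position: [0.4386, -0.1686, 0.1546]
ee_rot: [0.673, 0.74, -0.0, -0.001]
ft_force: [1.2, -0.1, -1.7]
grip_width: 0.082
grasp_force: 49.8
```

Run:
```python
from h import *
import pickle
c=camera("wrist"); pickle.dump(c,open("w10.pkl","wb")); im=c["color"].astype(int); cv2.imwrite("pics/w10.png",c["color"][:,:,::-1])
need([.438,-.169,.0275],5.2)
p=np.array([.4285,-.174,0]);M=R.from_euler('z',.09).as_matrix()
f=lambda x,y,z: proj(c,M@np.array([x,y,z])/1000+p)[0].round(1).tolist()
for y in(90,60,30): print(y,"outer+64",f(64,y,95),"-64",f(-64,y,95),"in54",f(54,y,95),"floor54",f(54,y,6),"slat 18",f(18,y,34),"2",f(2,y,34),"-28",f(-28,y,34))
sat=im.max(2)-im.min(2)
for y in (60,100,140,180):
    s=sat[y]>45; e=np.where(np.diff(s.astype(int)))[0]; print(y,e.tolist()[:40])
```

```text
pos [ 0.4388 -0.1689  0.1549] yaw_y 5.4 need [ -0.2  -0.6 127.4] [-0.1 -0.1  0.2] q [-0.55 -0.    0.84  1.96  0.    1.18  0.38]
90 outer+64 [398.1, 86.0] -64 [208.6, 85.6] in54 [383.3, 85.8] floor54 [365.4, 94.6] slat 18 [327.9, 92.1] 2 [309.3, 92.0] -28 [274.4, 92.0]
60 outer+64 [395.5, 131.2] -64 [211.9, 130.7] in54 [381.1, 131.1] floor54 [364.3, 127.0] slat 18 [327.6, 127.7] 2 [309.4, 127.7] -28 [275.4, 127.6]
30 outer+64 [392.9, 173.8] -64 [215.2, 173.1] in54 [379.0, 173.7] floor54 [363.1, 158.0] slat 18 [327.3, 161.7] 2 [309.6, 161.6] -28 [276.4, 161.5]
60 []
100 [210, 229, 250, 256, 275, 279, 305, 308, 330, 332, 365, 397]
140 [213, 232, 233, 234, 240, 241, 242, 243, 276, 280, 305, 308, 330, 331, 364, 394]
180 [216, 234, 235, 237, 242, 244, 277, 281, 305, 309, 330, 331, 362, 392]
```

Numeric edges match the model: box outer walls at 210/397 against predicted 209.6/397.3, and slot edge at 308.8 against 309.3. The phone is within about 1 mm of the slot centre. Lowering.

Request:
apply_moves:
  rows:
    - {"x": 0,"y": -0.8,"z": 20,"ax": 0,"ay": 0,"az": 0,"gripper": 1}
    - {"x": 0,"y": 0,"z": 25,"ax": 0,"ay": 0,"az": 0,"gripper": 1}
    - {"x": 0,"y": 0,"z": 25,"ax": 0,"ay": 0,"az": 0,"gripper": 1}
    - {"x": 0,"y": 0,"z": 15,"ax": 0,"ay": 0,"az": 0,"gripper": 1}
    - {"x": 0,"y": 0,"z": 6,"ax": 0,"ay": 0,"az": 0,"gripper": 1}

```text
clock: 29.6
position: [0.4364, -0.1686, 0.0615]
ee_rot: [0.673, 0.74, -0.001, -0.002]
ft_force: [-0.8, -0.4, -2.1]
grip_width: 0.078
grasp_force: 49.6
```

Request:
apply_moves:
  rows:
    - {"x": 0,"y": 0,"z": 0,"ax": 0,"ay": 0,"az": 0,"gripper": 1}
    - {"x": 0,"y": 0,"z": 4,"ax": 0,"ay": 0,"az": 0,"gripper": 1}
    - {"x": 0,"y": 0,"z": 4,"ax": 0,"ay": 0,"az": 0,"gripper": 1}
    - {"x": 0,"y": 0,"z": 4,"ax": 0,"ay": 0,"az": 0,"gripper": 1}
    - {"x": 0,"y": 0,"z": 4,"ax": 0,"ay": 0,"az": 0,"gripper": 1}

```text
clock: 30.02
position: [0.4368, -0.169, 0.0463]
ee_rot: [0.673, 0.74, -0.0, -0.001]
ft_force: [-0.1, -0.4, -2.0]
grip_width: 0.077
grasp_force: 49.7
```

```bash
python3 -c "
from h import *
need([.438,-.169,.0275],5.2); o=get_obs(); print(o['ft_force'],o['torque'])"
```

```text
pos [ 0.4368 -0.169   0.0463] yaw_y 5.4 need [-0.1  1.3 18.7] [-0.1 -0.1  0.2] q [-0.49  0.2   0.84  2.08 -0.18  0.94  0.54]
[-0.08601449 -0.44511028 -2.03489244] [0.02051642 0.02759687 0.01172898]
```

Request:
apply_moves:
  rows:
    - {"x": 0,"y": 0.7,"z": 4,"ax": 0,"ay": 0,"az": 0,"gripper": 1}
    - {"x": 0,"y": 0,"z": 4,"ax": 0,"ay": 0,"az": 0,"gripper": 1}
    - {"x": 0,"y": 0,"z": 3,"ax": 0,"ay": 0,"az": 0,"gripper": 1}
    - {"x": 0,"y": 0,"z": 2,"ax": 0,"ay": 0,"az": 0,"gripper": 1}
    - {"x": 0,"y": 0,"z": 1,"ax": 0,"ay": 0,"az": 0,"gripper": 1}

```text
clock: 30.43
position: [0.4366, -0.169, 0.0316]
ee_rot: [0.673, 0.74, -0.001, -0.002]
ft_force: [-0.5, 0.5, -2.0]
grip_width: 0.083
grasp_force: 49.7
```

Request:
apply_moves:
  rows:
    - {"x": 0,"y": 0,"z": 0.7,"ax": 0,"ay": 0,"az": 0,"gripper": 1}
    - {"x": 0,"y": 0,"z": 0.7,"ax": 0,"ay": 0,"az": 0,"gripper": 1}
    - {"x": 0,"y": 0,"z": 0.6,"ax": 0,"ay": 0,"az": 0,"gripper": 1}
    - {"x": 0,"y": 0,"z": 0,"ax": 0,"ay": 0,"az": 0,"gripper": 1}

```text
clock: 30.77
position: [0.4368, -0.169, 0.03]
ee_rot: [0.673, 0.74, -0.001, -0.002]
ft_force: [-0.2, -0.5, -2.5]
grip_width: 0.076
grasp_force: 49.7
```

Request:
apply_moves:
  rows:
    - {"x": 0,"y": 0,"z": 0.7,"ax": 0,"ay": 0,"az": 0,"gripper": 1}
    - {"x": 0,"y": 0,"z": 0,"ax": 0,"ay": 0,"az": 0,"gripper": 1}
    - {"x": 0,"y": 0,"z": 0,"ax": 0,"ay": 0,"az": 0,"gripper": 1}

```text
clock: 31.02
position: [0.4368, -0.169, 0.0293]
ee_rot: [0.673, 0.74, -0.001, -0.002]
ft_force: [0.3, -0.1, -2.6]
grip_width: 0.076
grasp_force: 49.7
```

Request:
apply_moves:
  rows:
    - {"x": 0,"y": 0,"z": 0.6,"ax": 0,"ay": 0,"az": 0,"gripper": 1}
    - {"x": 0,"y": 0,"z": 0.6,"ax": 0,"ay": 0,"az": 0,"gripper": 1}
    - {"x": 0,"y": 0,"z": 0,"ax": 0,"ay": 0,"az": 0,"gripper": 1}
    - {"x": 0,"y": 0,"z": 0,"ax": 0,"ay": 0,"az": 0,"gripper": 1}

```text
clock: 31.35
position: [0.4369, -0.1689, 0.0281]
ee_rot: [0.673, 0.74, -0.001, -0.002]
ft_force: [-0.0, 1.7, 1.2]
grip_width: 0.083
grasp_force: 50.2
```

Request:
apply_moves:
  rows:
    - {"x": 0,"y": 0,"z": 0.6,"ax": 0,"ay": 0,"az": 0,"gripper": 1}
    - {"x": 0,"y": 0,"z": 0,"ax": 0,"ay": 0,"az": 0,"gripper": 1}
    - {"x": 0,"y": 0,"z": 0,"ax": 0,"ay": 0,"az": 0,"gripper": 1}

```text
clock: 31.6
position: [0.437, -0.1688, 0.0279]
ee_rot: [0.673, 0.74, -0.001, -0.002]
ft_force: [-4.0, 3.7, 10.2]
grip_width: 0.076
grasp_force: 51.7
```

Request:
apply_moves:
  rows:
    - {"x": 0,"y": 0,"z": 0,"ax": 0,"ay": 0,"az": 0,"gripper": 0.85}
    - {"x": 0,"y": 0,"z": 0,"ax": 0,"ay": 0,"az": 0,"gripper": 0.78}
    - {"x": 0,"y": 0,"z": 0,"ax": 0,"ay": 0,"az": 0,"gripper": 0.7}
    - {"x": 0,"y": 0,"z": 0,"ax": 0,"ay": 0,"az": 0,"gripper": 0.7}
    - {"x": 0,"y": 0,"z": 0,"ax": 0,"ay": 0,"az": 0,"gripper": 0.7}

```text
clock: 32.02
position: [0.4368, -0.169, 0.0274]
ee_rot: [0.673, 0.74, -0.001, -0.002]
ft_force: [-0.4, -0.1, -0.1]
grip_width: 0.3
grasp_force: 0.0
```

Request:
apply_moves:
  rows:
    - {"x": 0,"y": 0,"z": 0,"ax": 0,"ay": 0,"az": 0,"gripper": 0.7}
    - {"x": 0,"y": 0,"z": -5,"ax": 0,"ay": 0,"az": 0,"gripper": 0.7}
    - {"x": 0,"y": 0,"z": -10,"ax": 0,"ay": 0,"az": 0,"gripper": 0.7}
    - {"x": 0,"y": 0,"z": -12,"ax": 0,"ay": 0,"az": 0,"gripper": 0.7}
    - {"x": 0,"y": 0,"z": -15,"ax": 0,"ay": 0,"az": 0,"gripper": 0.7}

```text
clock: 32.43
position: [0.4366, -0.1692, 0.0703]
ee_rot: [0.673, 0.739, -0.001, -0.002]
ft_force: [-0.0, 0.1, -0.4]
grip_width: 0.304
grasp_force: 0.0
```

Request:
apply_moves:
  rows:
    - {"x": 0,"y": 0,"z": -20,"ax": 0,"ay": 0,"az": 0,"gripper": 0.7}
    - {"x": 0,"y": 0,"z": -30,"ax": 0,"ay": 0,"az": 0,"gripper": 0.7}
    - {"x": 0,"y": 0,"z": -30,"ax": 0,"ay": 0,"az": 0,"gripper": 0.7}
    - {"x": 0,"y": 0,"z": -30,"ax": 0,"ay": 0,"az": 0,"gripper": 0.7}
    - {"x": 0,"y": 0,"z": -20,"ax": 0,"ay": 0,"az": 0,"gripper": 0.7}

```text
clock: 32.85
position: [0.438, -0.17, 0.203]
ee_rot: [0.673, 0.739, 0.0, -0.001]
ft_force: [1.2, 0.3, -0.1]
grip_width: 0.302
grasp_force: 0.0
```

Run:
```python
from h import *
import pickle
c=camera("wrist"); t=camera("top"); pickle.dump((c,t),open("w11.pkl","wb")); cv2.imwrite("pics/w11.png",c["color"][:,:,::-1])
need([.4373,-.2956,.25],-85.06)
# dark phone in box region
p=np.array([.4285,-.174,0]);M=R.from_euler('z',.09).as_matrix()
f=lambda x,y,z: proj(c,M@np.array([x,y,z])/1000+p)[0].round(0).tolist()
print("phone top upright",f(10,79,76),f(10,-71,76),"other",f(-36,75,76),f(-36,-75,76))
g=c["color"].max(2)
for y in range(80,330,25):
    s=np.r_[0,(g[y,200:420]<95).astype(int),0]; e=np.where(np.diff(s))[0]+200; print(y,e.tolist())
```

```text
pos [ 0.4392 -0.17    0.2034] yaw_y 5.4 need [-124.9  -13.5  -46.8] [ 0.  -0.2 90.4] q [-0.58 -0.07  0.84  1.9   0.05  1.29  0.34]
phone top upright [319.0, 104.0] [319.0, 260.0] other [267.0, 109.0] [273.0, 263.0]
80 []
105 []
130 [265, 282, 316, 324, 405, 420]
155 [266, 282, 316, 324, 414, 416, 418, 420]
180 [267, 283, 317, 324]
205 [213, 215, 268, 284, 317, 324]
230 [222, 224, 270, 285, 317, 324]
255 [228, 237, 260, 272, 286, 294, 317, 324, 347, 356, 369, 380, 385, 386]
280 [200, 215, 242, 277, 282, 293, 348, 356, 364, 399]
305 [200, 289, 352, 420]
```

The phone stands upright in the slot (dark columns 316–324 along its length, expected centre 319). Now back to the grip bar.

Request:
apply_moves:
  rows:
    - {"x": 0,"y": 0,"z": -10,"ax": 0,"ay": 0,"az": 7,"gripper": 0.2}
    - {"x": 0,"y": 0,"z": -10,"ax": 0,"ay": 0,"az": 7,"gripper": 0.2}
    - {"x": 0,"y": 0,"z": -10,"ax": 0,"ay": 0,"az": 7,"gripper": 0.2}
    - {"x": 0,"y": 0,"z": -10,"ax": 0,"ay": 0,"az": 7,"gripper": 0.2}
    - {"x": 0,"y": 0,"z": -5,"ax": 0,"ay": 0,"az": 7,"gripper": 0.2}

```text
clock: 33.37
position: [0.4376, -0.1696, 0.2454]
ee_rot: [0.866, 0.5, -0.001, -0.001]
ft_force: [-0.2, -0.0, 0.4]
grip_width: 0.801
grasp_force: 0.0
```

Request:
apply_moves:
  rows:
    - {"x": 0,"y": 0,"z": 0,"ax": 0,"ay": 0,"az": 7,"gripper": 0.2}
    - {"x": 0,"y": 0,"z": 0,"ax": 0,"ay": 0,"az": 7,"gripper": 0.2}
    - {"x": 0,"y": 0,"z": 0,"ax": 0,"ay": 0,"az": 7,"gripper": 0.2}
    - {"x": 0,"y": 0,"z": 0,"ax": 0,"ay": 0,"az": 7,"gripper": 0.2}
    - {"x": 0,"y": 0,"z": 0,"ax": 0,"ay": 0,"az": 7,"gripper": 0.2}

```text
clock: 33.78
position: [0.4372, -0.1695, 0.2443]
ee_rot: [0.976, 0.217, -0.002, -0.001]
ft_force: [0.1, -0.5, 0.3]
grip_width: 0.801
grasp_force: 0.0
```

Request:
apply_moves:
  rows:
    - {"x": 0,"y": 0,"z": 0,"ax": 0,"ay": 0,"az": 7,"gripper": 0.2}
    - {"x": 0,"y": 0,"z": 0,"ax": 0,"ay": 0,"az": 7,"gripper": 0.2}
    - {"x": 0,"y": 0,"z": 0,"ax": 0,"ay": 0,"az": 6.5,"gripper": 0.2}
    - {"x": -4,"y": 35,"z": 0,"ax": 0,"ay": 0,"az": 0,"gripper": 0.2}
    - {"x": -4,"y": 35,"z": 0,"ax": 0,"ay": 0,"az": 0,"gripper": 0.2}

```text
clock: 34.2
position: [0.4357, -0.2393, 0.2444]
ee_rot: [0.999, 0.044, -0.002, -0.001]
ft_force: [0.8, -0.2, -0.8]
grip_width: 0.803
grasp_force: 0.0
```

Request:
apply_moves:
  rows:
    - {"x": -4,"y": 35,"z": 0,"ax": 0,"ay": 0,"az": 0,"gripper": 0.2}
    - {"x": 0,"y": 20,"z": 0,"ax": 0,"ay": 0,"az": 0,"gripper": 0.2}
    - {"x": 0,"y": 0,"z": 0,"ax": 0,"ay": 0,"az": 0,"gripper": 0.2}
    - {"x": 0,"y": 0,"z": 0,"ax": 0,"ay": 0,"az": 0,"gripper": 0.2}
    - {"x": 0,"y": 0,"z": 0,"ax": 0,"ay": 0,"az": 0,"gripper": 0.2}

```text
clock: 34.62
position: [0.4362, -0.2941, 0.244]
ee_rot: [0.999, 0.043, -0.002, -0.001]
ft_force: [0.2, 0.6, -0.3]
grip_width: 0.8
grasp_force: 0.0
```

```bash
python3 -c "
from h import *
need([.4375,-.2956,.078],-84.9)"
```

```text
pos [ 0.4362 -0.2941  0.244 ] yaw_y -85.1 need [  1.9   2.  166. ] [-0.1  0.3 -0.2] q [-0.33  0.11  0.92  1.7  -0.09  1.38 -0.89]
```

Request:
apply_moves:
  newtons: 40
  rows:
    - {"x": 1,"y": 1,"z": 30,"ax": 0,"ay": 0,"az": 0,"gripper": 0.2}
    - {"x": 0,"y": 0,"z": 38,"ax": 0,"ay": 0,"az": 0,"gripper": 0.2}
    - {"x": 0,"y": 0,"z": 38,"ax": 0,"ay": 0,"az": 0,"gripper": 0.2}
    - {"x": 0,"y": 0,"z": 32,"ax": 0,"ay": 0,"az": 0,"gripper": 0.2}
    - {"x": 0,"y": 0,"z": 18,"ax": 0,"ay": 0,"az": 0,"gripper": 0.2}

```text
clock: 35.03
position: [0.4356, -0.2927, 0.0849]
ee_rot: [0.999, 0.044, -0.004, -0.002]
ft_force: [-0.6, 0.9, -0.2]
grip_width: 0.797
grasp_force: 0.0
```

Request:
apply_moves:
  rows:
    - {"x": 0,"y": 0,"z": 10,"ax": 0,"ay": 0,"az": 0,"gripper": 0.2}
    - {"x": 0,"y": 0,"z": 0,"ax": 0,"ay": 0,"az": 0,"gripper": 0.3}
    - {"x": 0,"y": 0,"z": 0,"ax": 0,"ay": 0,"az": 0,"gripper": 0.5}
    - {"x": 0,"y": 0,"z": 0,"ax": 0,"ay": 0,"az": 0,"gripper": 0.7}
    - {"x": 0,"y": 0,"z": 0,"ax": 0,"ay": 0,"az": 0,"gripper": 0.8}

```text
clock: 35.45
position: [0.4378, -0.2957, 0.0798]
ee_rot: [0.999, 0.043, -0.001, -0.0]
ft_force: [-0.1, 1.0, -0.7]
grip_width: 0.282
grasp_force: 0.0
```

Request:
apply_moves:
  rows:
    - {"x": 0,"y": 0,"z": 0,"ax": 0,"ay": 0,"az": 0,"gripper": 1}
    - {"x": 0,"y": 0,"z": 0,"ax": 0,"ay": 0,"az": 0,"gripper": 1}
    - {"x": 0,"y": 0,"z": 0,"ax": 0,"ay": 0,"az": 0,"gripper": 1}
    - {"x": 0,"y": 0,"z": 0,"ax": 0,"ay": 0,"az": 0,"gripper": 1}
    - {"x": 0,"y": 0,"z": 0,"ax": 0,"ay": 0,"az": 0,"gripper": 1}

```text
clock: 35.87
position: [0.4376, -0.2956, 0.0795]
ee_rot: [0.999, 0.043, -0.001, -0.001]
ft_force: [-2.2, 2.2, 7.4]
grip_width: 0.127
grasp_force: 41.8
```

```bash
python3 -c "
from h import *
need([.4221,-.1235,.078],-84.85); o=get_obs(); print(o['ft_force'],o['torque'])"
```

```text
pos [ 0.4376 -0.2956  0.0795] yaw_y -85.1 need [  -0.7 -172.8    1.8] [-0.1  0.1 -0.2] q [-0.24  0.31  0.87  1.9  -0.28  1.05 -0.74]
[-2.24769101  2.17245729  7.44748265] [0.43665941 0.37665683 0.11268054]
```

Request:
apply_moves:
  rows:
    - {"x": 0,"y": -8,"z": 0,"ax": 0,"ay": 0,"az": 0,"gripper": 1}
    - {"x": 0,"y": -15,"z": 0,"ax": 0,"ay": 0,"az": 0,"gripper": 1}
    - {"x": 0,"y": -17,"z": 0,"ax": 0,"ay": 0,"az": 0,"gripper": 1}
    - {"x": 0,"y": -17,"z": 0,"ax": 0,"ay": 0,"az": 0,"gripper": 1}
    - {"x": 0,"y": -17,"z": 0,"ax": 0,"ay": 0,"az": 0,"gripper": 1}

```text
clock: 36.28
position: [0.4309, -0.2218, 0.0795]
ee_rot: [0.999, 0.043, -0.001, -0.0]
ft_force: [-2.4, -1.2, 9.3]
grip_width: 0.131
grasp_force: 42.0
```

Request:
apply_moves:
  rows:
    - {"x": 0,"y": -17,"z": 0,"ax": 0,"ay": 0,"az": 0,"gripper": 1}
    - {"x": 0,"y": -17,"z": 0,"ax": 0,"ay": 0,"az": 0,"gripper": 1}
    - {"x": 0,"y": -17,"z": 0,"ax": 0,"ay": 0,"az": 0,"gripper": 1}
    - {"x": 0,"y": -15,"z": 0,"ax": 0,"ay": 0,"az": 0,"gripper": 1}
    - {"x": 0,"y": -12,"z": 0,"ax": 0,"ay": 0,"az": 0,"gripper": 1}

```text
clock: 36.7
position: [0.4237, -0.1433, 0.0794]
ee_rot: [0.999, 0.043, -0.002, -0.001]
ft_force: [-4.3, -2.6, 10.8]
grip_width: 0.126
grasp_force: 42.2
```

Request:
apply_moves:
  rows:
    - {"x": 0,"y": -8,"z": 0,"ax": 0,"ay": 0,"az": 0,"gripper": 1}
    - {"x": 0,"y": -5,"z": 0,"ax": 0,"ay": 0,"az": 0,"gripper": 1}
    - {"x": 0,"y": -3,"z": 0,"ax": 0,"ay": 0,"az": 0,"gripper": 1}
    - {"x": 0,"y": -1,"z": 0,"ax": 0,"ay": 0,"az": 0,"gripper": 1}
    - {"x": 0,"y": 0,"z": 0,"ax": 0,"ay": 0,"az": 0,"gripper": 1}

```text
clock: 37.12
position: [0.4222, -0.1268, 0.0794]
ee_rot: [0.999, 0.043, -0.002, -0.001]
ft_force: [-7.5, 0.6, 13.1]
grip_width: 0.13
grasp_force: 42.5
```

Request:
apply_moves:
  rows:
    - {"x": -0.5,"y": -1,"z": 0,"ax": 0,"ay": 0,"az": 0,"gripper": 1}
    - {"x": 0,"y": -1,"z": 0,"ax": 0,"ay": 0,"az": 0,"gripper": 1}
    - {"x": 0,"y": -1,"z": 0,"ax": 0,"ay": 0,"az": 0,"gripper": 1}
    - {"x": 0,"y": 0,"z": 0,"ax": 0,"ay": 0,"az": 0,"gripper": 1}
    - {"x": 0,"y": 0,"z": 0,"ax": 0,"ay": 0,"az": 0,"gripper": 1}

```text
clock: 37.53
position: [0.4219, -0.1242, 0.0795]
ee_rot: [0.999, 0.043, -0.001, -0.001]
ft_force: [-3.1, -1.3, 9.7]
grip_width: 0.126
grasp_force: 42.0
```

Request:
apply_moves:
  rows:
    - {"x": 0,"y": -1,"z": 0,"ax": 0,"ay": 0,"az": 0,"gripper": 1}
    - {"x": 0,"y": -1,"z": 0,"ax": 0,"ay": 0,"az": 0,"gripper": 1}
    - {"x": 0,"y": 0,"z": 0,"ax": 0,"ay": 0,"az": 0,"gripper": 1}
    - {"x": 0,"y": 0,"z": 0,"ax": 0,"ay": 0,"az": 0,"gripper": 1}

```text
clock: 37.87
position: [0.422, -0.1241, 0.0795]
ee_rot: [0.999, 0.042, -0.001, 0.001]
ft_force: [-1.4, -8.7, 6.5]
grip_width: 0.128
grasp_force: 41.5
```

The cover hit its stop after 172 mm of travel, so it is shut. Release and lift.

Request:
apply_moves:
  rows:
    - {"x": 0,"y": 1,"z": 0,"ax": 0,"ay": 0,"az": 0,"gripper": 1}
    - {"x": 0,"y": 0,"z": 0,"ax": 0,"ay": 0,"az": 0,"gripper": 0.7}
    - {"x": 0,"y": 0,"z": 0,"ax": 0,"ay": 0,"az": 0,"gripper": 0.4}
    - {"x": 0,"y": 0,"z": 0,"ax": 0,"ay": 0,"az": 0,"gripper": 0.4}
    - {"x": 0,"y": 0,"z": 0,"ax": 0,"ay": 0,"az": 0,"gripper": 0.4}

```text
clock: 38.28
position: [0.4214, -0.1228, 0.0785]
ee_rot: [0.999, 0.043, -0.002, -0.001]
ft_force: [0.2, -0.1, 0.6]
grip_width: 0.598
grasp_force: 0.0
```

Request:
apply_moves:
  rows:
    - {"x": 0,"y": 0,"z": -8,"ax": 0,"ay": 0,"az": 0,"gripper": 0.4}
    - {"x": 0,"y": 0,"z": -25,"ax": 0,"ay": 0,"az": 0,"gripper": 0.4}
    - {"x": 0,"y": 0,"z": -35,"ax": 0,"ay": 0,"az": 0,"gripper": 0.4}
    - {"x": -5,"y": 0,"z": -35,"ax": 0,"ay": 0,"az": 0,"gripper": 0.4}
    - {"x": -10,"y": 0,"z": -35,"ax": 0,"ay": 0,"az": 0,"gripper": 0.4}

```text
clock: 38.7
position: [0.407, -0.1249, 0.2188]
ee_rot: [0.999, 0.042, -0.002, -0.0]
ft_force: [0.7, 0.1, 0.4]
grip_width: 0.602
grasp_force: 0.0
```

Request:
apply_moves:
  rows:
    - {"x": -10,"y": 0,"z": -35,"ax": 0,"ay": 0,"az": 0,"gripper": 0.4}
    - {"x": -10,"y": 0,"z": -25,"ax": 0,"ay": 0,"az": 0,"gripper": 0.4}
    - {"x": 0,"y": 0,"z": 0,"ax": 0,"ay": 0,"az": 0,"gripper": 0.4}
    - {"x": 0,"y": 0,"z": 0,"ax": 0,"ay": 0,"az": 0,"gripper": 0.4}
    - {"x": 0,"y": 0,"z": 0,"ax": 0,"ay": 0,"az": 0,"gripper": 0.4}

```text
clock: 39.12
position: [0.3873, -0.1264, 0.2764]
ee_rot: [0.999, 0.043, -0.002, -0.001]
ft_force: [0.8, 0.0, -0.7]
grip_width: 0.603
grasp_force: 0.0
```

Run:
```python
from h import *
c=camera("wrist"); s=camera("side"); cv2.imwrite("pics/w12.png",c["color"][:,:,::-1])
p=np.array([.4285,-.174,0]);M=R.from_euler('z',.09).as_matrix()
f=lambda x,y,z: proj(c,M@np.array([x,y,z])/1000+p)[0].round(0).tolist()
print("pos",tool()[0],"bar shut",f(0,56,115),f(0,44,115),"end wall in",f(0,92.5,95),f(0,102,95))
y=int(f(0,50,115)[1]); print(y,c["color"][y,180:320:3].sum(1).tolist())
# change detection in side view away from the arm
s0=cv2.imread("pics/side0.png")[:,:,::-1]; d=np.abs(s["color"].astype(int)-s0).max(2)>60
n,l,st,ce=cv2.connectedComponentsWithStats(d.astype(np.uint8))
print([(st[i].tolist()) for i in range(1,n) if st[i,4]>25]); print("bottle pred",proj(s,[[.453,.095,0],[.453,.095,.184]]).round(0).tolist())
```

```text
pos [ 0.38706052 -0.12630827  0.27574796] bar shut [315.0, 146.0] [327.0, 146.0] end wall in [282.0, 145.0] [273.0, 145.0]
146 [589, 592, 588, 587, 587, 588, 593, 596, 590, 582, 584, 587, 588, 590, 588, 585, 587, 587, 589, 594, 594, 593, 595, 592, 590, 584, 587, 582, 580, 581, 584, 482, 475, 497, 342, 477, 474, 474, 473, 469, 467, 469, 480, 479, 476, 469, 472]
[[330, 0, 127, 62, 997], [463, 0, 29, 20, 480], [288, 7, 25, 24, 480], [288, 33, 9, 24, 102], [439, 50, 11, 24, 130], [390, 54, 39, 21, 129], [289, 60, 27, 57, 737], [357, 67, 75, 246, 5299], [445, 79, 17, 6, 53], [430, 83, 16, 28, 123], [442, 105, 16, 19, 199], [287, 127, 10, 13, 92], [421, 128, 16, 21, 126], [431, 134, 24, 43, 471], [417, 163, 8, 20, 84], [395, 164, 14, 43, 374], [406, 171, 9, 35, 148], [281, 180, 10, 12, 97], [278, 203, 15, 18, 147], [385, 206, 23, 16, 157], [283, 238, 15, 50, 562]]
bottle pred [[287.0, 224.0], [284.0, 182.0]]
```

The checks agree: the seam at column 282 matches the shut cover, and the bottle is upright at its predicted place. In the side view nothing else has changed except the phone, which is gone from the stand.

```bash
python3 -c "
from workcell import *
print(hand_in())"
```

```text
the job is handed in; nothing more can be done
None
```

The job is handed in at 39 s: the bottle stands upright elsewhere on the desk, the phone is in the empty slot, the cover is fully shut, and I saw no sign that anything else moved.

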